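Lock and clean the check scale, set its tare wheel and load the collars

ROBOT

A 7-joint arm with a two-finger parallel gripper is mounted at the origin on the work surface. World frame = base frame: x ahead of the robot, y to its left, z up, the work surface at z = 0. Lengths are in m, angles in rad, forces in N, time in s.
With the tool pointing down it reaches from about 0.425 to 0.95 m from the base axis. Payload 4.7 kg.
Tool frame: the origin (TCP) lies between the finger pads; the fingertips stand 17 mm ahead of it and the grasp point (between the pads) lies 2 mm behind it; z points along the fingers, y is the direction in which the jaws open and shut (so a half turn about z gives the same grasp; the last joint's range is limited). The gripper opens to 85 mm and grips with 20 to 120 N. Pads are 22 mm wide; open, the fingers measure 114 mm over their backs; the gripper's body (76 mm by 85 mm) begins 54 mm behind the grasp point. The pads swing forward as they close: fully open they stand 13 mm farther back than shut.
Start: joints at [-1.185, 0.469, -0.049, 1.532, 0.024, 1.141, -0.082], TCP at [0.272, 0.618, 0.248] pointing down, gripper open.
Joint ranges: [-2.59, 2.59], [-0.33, 1.99], [-1.39, 1.29], [0.1, 2.45], [-1.04, 4.18], [0.21, 1.99], [-2.66, 2.66]. Speed limits (rad/s): [2.57, 2.57, 3.14, 3.14, 3.14, 3.14, 3.14].

INTERFACE

Orientations are given as a rotation vector (axis times angle).
In Python, from workcell import manip gives the robot as it stands.
- The arm moves only by the shell command python3 -m jog 'ROWS' [FORCE]. ROWS is JSON, one flat list of numbers, 7 for each row, row after row: the opening, from 0 (shut) to 1 (fully open), then the shift along the world's x, y, z in m, then the turn, a rotation vector about the world's x, y, z in rad. A call has 1 to 8 rows; each row is the pose to reach, as a shift and turn from the pose measured when the call began; what a row does not reach only later rows make up. A row lasts 1/12 s, in which the tool goes at most 41.7 mm and 7.16 degrees, less where a joint would pass 70% of its speed; a pose out of reach is approached as far as the arm can. A call with a gripper value outside its range is refused whole. The fingers move at their own pace and stop on an object; FORCE is the grip in N (left out, the last holds). Time passes only in rows, so rows that repeat a pose let the fingers close. It gives the time, the measured TCP pose, the force and the opening at its end, in the units of the state.
- manip.read_state(): the state, without advancing time (a new reading comes with each control period).
- manip.grab_frame(name): name is "scene" or "top" or "wrist"; returns a dict with "img" (400x640x3 uint8, red, green, blue), "range_z" (400x640 float32, m along the optical axis (not along the pixel's ray), 0 where there is no reading), "intrinsics" (3x3 intrinsics, pixels), "R" (3x3) and "t" (3): a world point X has camera coordinates R X + t; the wrist camera has in their place "hand_eye" (4x4, takes a point from camera to tool coordinates, whose origin is the TCP and whose axes are the flange's). Camera axes: x right, y down, z forward; pixel columns grow to the right and rows downward; lengths in m; the calibration is good to about 2 mm. A picture is of the moment at which its call begins: read the wrist's pose just before it.
- manip.finish_job(): hands the job in, once; it reports no verdict.
The state is a dict: "time": time; "joint_positions": joint angles; "qd": joint speeds; "joint_efforts": joint torques, N m; "position": TCP position; "orientation": TCP orientation; "wrist_force": force on the tool from outside, world axes, zero at the start; "moment": the same for the moment, N m; "gripper_width": finger opening in m.
Only numpy, scipy, OpenCV 4.12 (cv2) and the standard library are available. Lean on these libraries where they do the work, as an engineer would, in place of code of your own. Each camera call takes 0.05 s, during which the arm holds its last target. There are 200 camera calls.

TASK

Slide the scale's platform lock home to locked, then with the scraper block (not with the fingers) sweep every cement chip off the platform into the catch tray, and put the block back upright in the middle of its rubber mat. Next slide the lock fully back to unlocked and roll the sunken tare thumbwheel until the pointer stands level with the pointed clip, not the square one. Last set every spinlock collar flat on the clean platform, wholly on it and side by side, and leave the other gym things where they are.

Things in the scene. Friction and masses are not known exactly. Their poses are not given: they have to be found in the camera images.
- scale: low bench scale, fixed to the bench; origin under it on the bench top, x points from the platform to the console, y to the catch tray, z up. Steel platform: top 50 mm above the bench, from x -105 to +65 mm and y -100 to +100 mm. A rim along x -110 to -105 mm stands 10 mm above the platform; the grey console (x 65 to 165 mm, y -100 to +100 mm, top 70 mm above the bench) closes the other side; both y ends are open and level. At the +y end lies the aluminium catch tray.
- tray (a point): centre of the inner floor of the catch tray (5 mm above the bench), axes as the scale's. Inside it is 176 mm along x and 100 mm along y, walls 31 mm above its floor; its open inner side is the platform's end, 45 mm above the tray floor, so that what is pushed over the +y edge drops in.
- wheel_rim (a point): highest point of the tare thumbwheel: a ridged black wheel, 52 mm across and 14 mm wide, axle along the scale's x, sunk in a slot of the console so that only 6 mm of its rim stand above the console top (a chord of 33 mm along y). Its slot is 18 x 40 mm. It turns with light friction (about 0.5 N at the rim) and stays where it is left. Axes as the scale's; this point does not turn.
- pointer_tip (a point): tip of the black tare pointer lying on the white strip of the console. It slides along the scale's y, driven by the wheel: pulling the top of the wheel 26 mm towards +y (1 rad) moves it 9 mm towards +y, and likewise for -y. It travels 66 mm either side of the middle; it cannot be pushed by hand.
- lock_knob (a point): middle of the platform lock's knob, an upright square steel stud 14 x 14 mm, 22 mm high, on the console top (so from 70 to 92 mm above the bench). It slides 40 mm along the scale's y in a straight track, at the tray end of the console: far from the wheel, towards the tray (scale y = +88 mm) the platform is unlocked; hard up towards the wheel (y = +48 mm) it is locked. About 1.5 N moves it; it stays where it is left and has a stop at each end.
- lock (a joint): travel of that knob in m: 0 unlocked (towards the tray), 0.040 locked (towards the wheel)
- arrow_mark (a point): foot of the pointed clip: a plain metal cone, 12 mm across and 22 mm high, fixed at the far edge of the strip, 11 to 13 mm beyond the pointer's tip in the scale's x. Axes as the scale's. The pointer stands at it when their y in the scale's frame agree. It may be on either side of the pointer; on the other side stands the square clip, a plain metal block 10 x 12 mm and 18 mm high, which is not the one to use.
- mat_top (a point): centre of the top of the rubber mat, fixed on the bench, 150 (x) x 100 (y) x 4 mm, where the scraper block belongs
- scraper_grip (a point): scraper block: grey base 90 (x) x 44 (y) x 24 mm (z) with a wooden rib on top, 74 (x) x 24 (y) mm, rising from 24 to 61 mm. This point is the middle of the rib, 42 mm above the block's flat underside. About 0.22 kg. Gripped across the rib (its y).
- chip1_mid (a point): centre of a grey cement chip, 22 x 17 x 10 mm, about 11 g, lying on the platform (some starts lack it)
- chip2_mid (a point): centre of a grey cement chip, 19 x 18 x 11 mm, about 11 g, lying on the platform (some starts lack it)
- chip3_mid (a point): centre of a grey cement chip, 24 x 15 x 10 mm, about 11 g, lying on the platform (some starts lack it)
- chip4_mid (a point): centre of a grey cement chip, 20 x 16 x 12 mm, about 11 g, lying on the platform (some starts lack it)
- chip5_mid (a point): centre of a grey cement chip, 21 x 19 x 10 mm, about 11 g, lying on the platform (some starts lack it)
- chip6_mid (a point): centre of a grey cement chip, 18 x 16 x 11 mm, about 11 g, lying on the platform (some starts lack it)
- collar1_mid (a point): centre of a spinlock collar, a dark steel ring 48 mm across, 30 mm high, bore 26 mm, about 0.2 kg, lying flat on the bench to the left or right (some starts lack it)
- collar2_mid (a point): centre of a spinlock collar, a dark steel ring 48 mm across, 30 mm high, bore 26 mm, about 0.2 kg, lying flat on the bench to the left or right (some starts lack it)
- collar3_mid (a point): centre of a spinlock collar, a dark steel ring 48 mm across, 30 mm high, bore 26 mm, about 0.2 kg, lying flat on the bench to the left or right (some starts lack it)
- dumbbell: hex dumbbell, about 180 x 72 x 62 mm; a bystander, to be left alone; origin at the middle of its underside
- bottle: stainless bottle, 68 mm across, 220 mm high; a bystander, to be left alone; origin at the middle of its underside
- ball: grey massage ball with a flat foot, 65 mm across, 60 mm high; a bystander, to be left alone; origin at the middle of its underside
- grip_trainer: grip trainer, about 130 x 95 mm, 24 mm high, lying flat; a bystander, to be left alone; origin at the middle of its underside
- scoop: small white scoop, cup 48 mm across and 34 mm high with a 70 mm handle; a bystander, to be left alone; origin at the middle of its underside
- chalk_jar: chalk jar, 72 mm across, 75 mm high; a bystander, to be left alone; origin at the middle of its underside
Not all that is in view belongs to the job. Leave any green look-alike of the part that bears collar2_mid alone.

How it is judged:
By the outcome, as a careful person would: the job done as asked, in the order asked, and still so for the second after the job is handed in, with the robot touching nothing.
Of chip1, chip2, chip3, chip4, chip5, chip6 only 4 to 6 are there at a start; the rules pass over those that are not, and their reading is None.
Of collar1, collar2, collar3 only 2 to 3 are there at a start; the rules pass over those that are not, and their reading is None.
At some moment in a run one of scraper, collar1, collar2, collar3 may be knocked a few centimetres aside while the robot is not near it.
Once in a run the grip may slacken for a moment while it holds something.
It also fails if it takes over 210 s, if anything falls off the work surface, if the arm or the gripper's body presses on something with over 40 N, if the wrist force passes 120 N, or if a joint passes its speed limit or range.

## Working session

There is one attempt and no reset: what is moved stays moved. The work goes in short steps, Python scripts to look and compute and a shell command to move; the robot and the scene stay as the last step left them, time stands still between calls to the robot, and variables do not carry over. Pictures are saved under pics/ and viewed, on a budget of 14 in all, crops included, one or two more only if the job needs it, and the job is handed in when it is done.

```bash
mkdir -p pics; ls
cat > h.py <<'E'
import numpy as np, cv2
from workcell import manip
def grab(n):
    s=manip.read_state(); f=manip.grab_frame(n)
    if 'hand_eye' in f:
        T=np.eye(4); T[:3,:3]=cv2.Rodrigues(np.array(s['orientation'],float))[0]; T[:3,3]=s['position']
        M=np.linalg.inv(T@np.array(f['hand_eye'])); f['R']=M[:3,:3]; f['t']=M[:3,3]
    return f
def save(f,p): cv2.imwrite(p,f['img'][:,:,::-1])
def ray(f,u,v,z):
    d=f['R'].T@np.linalg.inv(f['intrinsics'])@[u,v,1.]; c=-f['R'].T@f['t']
    return c+d*(z-c[2])/d[2]
def cloud(f):
    Z=f['range_z']; v,u=np.mgrid[:400,:640]; P=np.stack([u,v,np.ones_like(u)],-1)@np.linalg.inv(f['intrinsics']).T*Z[...,None]
    W=(P-f['t'])@f['R']; W[Z==0]=np.nan; return W
def proj(f,X):
    p=f['intrinsics']@(f['R']@np.asarray(X,float)+f['t']); return p[:2]/p[2]
E
python3 - <<'E'
from h import *
for n in ('top','scene'):
    f=grab(n); save(f,f'pics/{n}0.png'); np.savez(f'{n}0.npz',**{k:f[k] for k in('img','range_z','intrinsics','R','t')})
    print(n,f['R'],-f['R'].T@f['t'],f['intrinsics'][0])
print(manip.read_state())
E
```

```text
pics
top [[-0.06036626 -0.99816961 -0.00365412]
 [-0.97497787  0.05974756 -0.21412234]
 [ 0.21394874 -0.00936308 -0.97680002]] [ 0.27521988 -0.02586056  1.22513485] [367.5693375   0.        321.9307569]
scene [[ 0.28275433  0.95910937  0.01261799]
 [ 0.68054183 -0.19132499 -0.70728888]
 [-0.67595326  0.20857606 -0.70681201]] [ 1.4442307  -0.33800781  1.06840598] [457.07589274   0.         317.40677374]
{'time': 0.1, 'joint_positions': array([-1.18489851,  0.46936009, -0.04861528,  1.5335691 ,  0.0240996 ,
        1.14099092, -0.08229225]), 'qd': array([ 0.00084314, -0.00108509,  0.00109021, -0.00386848,  0.00075956,
       -0.00190942, -0.00081028]), 'joint_efforts': array([ 6.22319967e-04, -5.11515713e+01, -4.68029268e-02, -2.38390160e+01,
        1.07984312e-02,  4.34414134e-03, -1.39181543e-05]), 'position': array([0.27180548, 0.61732056, 0.24736914]), 'orientation': array([-6.46754007e-01, -3.07398189e+00,  2.69251251e-03]), 'wrist_force': array([0.16543409, 0.91972927, 0.11890602]), 'moment': array([ 0.06610716, -0.01097592,  0.01211234]), 'gripper_width': 0.08537733804593324}
```

View pics/top0.png

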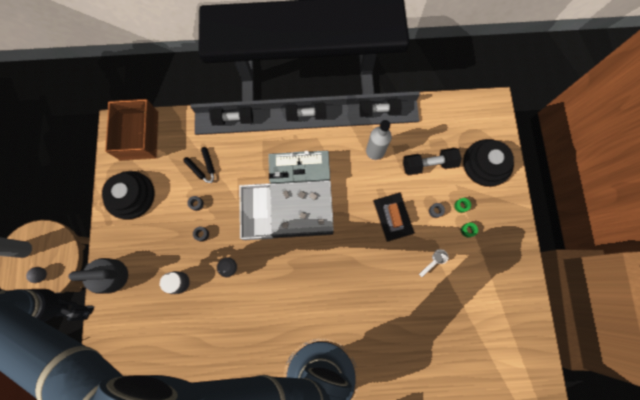

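View pics/scene0.png

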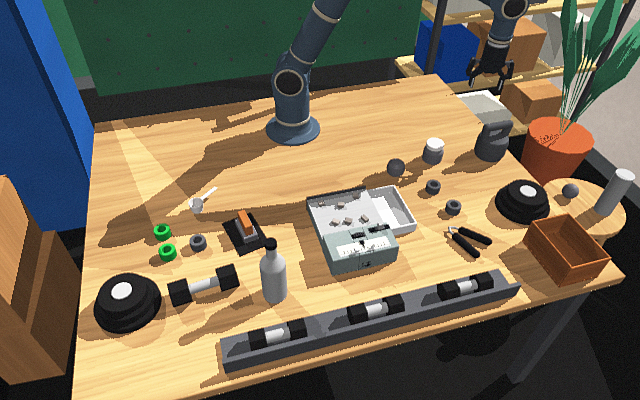

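Top view: the platform is at (302,205), with the tray left of it at (255,212) and the console above at (300,165). The scraper is on its mat at (393,217). Collar candidates are dark grey rings at (196,203), (201,234) and (437,210); the rings at (463,205) and (471,229) are green look-alikes, so I'll leave those. I'll enlarge this and measure.

Run:
```python
from h import *
f=dict(np.load('top0.npz')); g=dict(np.load('scene0.npz'))
a=cv2.resize(f['img'][140:250,180:490],(800,284),interpolation=cv2.INTER_CUBIC)
b=cv2.resize(g['img'][175:285,290:480],(540,312),interpolation=cv2.INTER_CUBIC)
c=np.zeros((596,800,3),np.uint8); c[:284]=a; c[284:,:540]=b
cv2.imwrite('pics/crop1.png',c[:,:,::-1])
W=cloud(f)
def fit(name,mask):
    m=cv2.morphologyEx(mask.astype(np.uint8),cv2.MORPH_OPEN,np.ones((2,2)))
    n,l,s,ce=cv2.connectedComponentsWithStats(m)
    for i in range(1,n):
        if s[i,4]<15: continue
        p=W[l==i]; r=cv2.minAreaRect((p[:,:2]*1000).astype(np.float32))
        print(name,ce[i].round(1),s[i,4],'z',np.median(p[:,2]).round(4),'c',np.round(r[0],1),'sz',np.round(r[1],1),'a',round(r[2],1))
z=W[...,2]; X=W[...,0];Y=W[...,1]
roi=(X>0.3)&(X<0.85)&(Y>-.55)&(Y<.45)
fit('console',roi&(abs(z-.070)<.006)&(abs(Y)<.15))
fit('plat',roi&(abs(z-.050)<.005)&(abs(Y)<.2))
fit('obj',roi&(z>.015)&(z<.042))
fit('high',roi&(z>.048)&(z<.08)&(abs(Y)>.15))
```

```text
console [299.5 167.3] 1666 z nan c [646.7  13.5] sz [ 97.7 225. ] a 23.1
plat [301.7 208. ] 2760 z nan c [535.4  29.5] sz [184.8 201.9] a 0.4
obj [207.5 160.8] 166 z 0.0204 c [720.7 348.2] sz [98.3 20.9] a 15.0
obj [441.4 154.5] 16 z 0.0398 c [ 686.1 -455.6] sz [ 7.2 21.7] a 78.8
obj [468.3 164.6] 110 z 0.0223 c [ 651.4 -544. ] sz [81.7 17.4] a 0.0
obj [374.6 157.3] 34 z 0.0211 c [ 698.4 -232.2] sz [45.6  9.9] a 85.6
obj [194.1 168.5] 173 z nan c [nan nan] sz [0. 0.] a 0.0
obj [410.9 170.8] 77 z nan c [ 639.6 -350.4] sz [77.1 41.1] a 64.9
obj [436.6 163.6] 15 z nan c [ 660.5 -440.2] sz [ 6.4 23.8] a 12.2
obj [448.8 166.3] 63 z 0.0302 c [ 648.4 -487.3] sz [79.8 23.3] a 83.4
obj [429.6 165.1] 16 z 0.0288 c [ 658.9 -416. ] sz [ 6.8 28.8] a 20.1
obj [249.  209.6] 269 z nan c [539.7 205.9] sz [ 76.2 203.3] a 63.8
obj [195.1 203.6] 133 z nan c [571.6 389.1] sz [43.2 44.1] a 71.3
obj [463.5 205.5] 145 z 0.0276 c [ 510.4 -513.3] sz [41.5 64.7] a 5.5
obj [437.4 210.5] 138 z 0.0275 c [ 497.1 -424.3] sz [60.3 43.5] a 80.2
obj [391.3 220.8] 158 z nan c [ 474.1 -263.3] sz [95.9 41.6] a 38.6
obj [470.4 230.5] 145 z 0.0283 c [ 424.1 -525. ] sz [62.9 41.2] a 85.8
obj [200.2 234.3] 135 z nan c [465.7 370.2] sz [44.1 42.1] a 82.0
obj [444.  256.2] 62 z 0.0226 c [ 344.6 -424.9] sz [46.1 35.8] a 7.1
obj [430.6 266.7] 59 z nan c [ 313.6 -376.6] sz [15.9 56. ] a 38.9
obj [234.5 270.7] 39 z 0.003 c [341.4 260.6] sz [13.9 48.4] a 66.1
obj [186.2 280.2] 38 z 0.0208 c [319.6 413. ] sz [41.8  9.4] a 7.4
high [375.6 152.7] 64 z 0.0573 c [ 707.1 -236.5] sz [27.2 68.3] a 0.4
high [452.7 156.9] 227 z nan c [ 678.8 -498.6] sz [45.6 85.5] a 18.1
high [414.7 163.2] 232 z 0.0599 c [ 659.9 -365.6] sz [53.6 82.9] a 19.9
high [395.8 215.8] 188 z 0.0637 c [ 486.9 -278.8] sz [76.6 41.8] a 10.4
high [225.5 267.5] 187 z nan c [349.8 278.3] sz [46.9 44. ] a 82.0
high [175.9 280.8] 212 z 0.0728 c [319.8 429. ] sz [45.9 36.4] a 1.1
```

View pics/crop1.png

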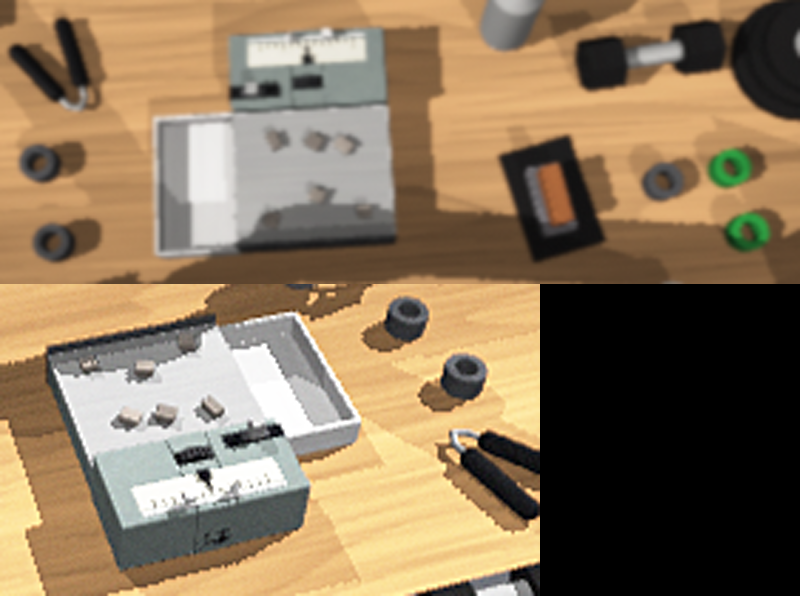

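```bash
python3 -m jog '[1,0.16,-0.27,0.10,0,0,0.41, 1,0.16,-0.27,0.10,0,0,0.41, 1,0.16,-0.27,0.10,0,0,0.41, 1,0.16,-0.27,0.10,0,0,0.41, 1,0.16,-0.27,0.10,0,0,0.41, 1,0.16,-0.27,0.10,0,0,0.41, 1,0.16,-0.27,0.10,0,0,0.41, 1,0.16,-0.27,0.10,0,0,0.41]'
python3 -m jog '[1,0.15,-0.29,0.05,0,0,0, 1,0.15,-0.29,0.05,0,0,0, 1,0.15,-0.29,0.05,0,0,0, 1,0.15,-0.29,0.05,0,0,0, 1,0.15,-0.29,0.05,0,0,0, 1,0.15,-0.29,0.05,0,0,0, 1,0.15,-0.29,0.05,0,0,0, 1,0.15,-0.29,0.05,0,0,0]'
python3 -m jog '[1,0,0,0,0,0,0, 1,0,0,0,0,0,0]'
python3 - <<'E'
from h import *
f=grab('wrist'); save(f,'pics/w1.png'); np.savez('w1.npz',**{k:f[k] for k in('img','range_z','intrinsics','R','t')})
print(f['hand_eye'],f['intrinsics'],f['R'])
E
```

```text
time: 0.77
position: [0.4328, 0.3446, 0.3479]
orientation: [0.01, 3.141, -0.003]
wrist_force: [1.3, -0.1, -0.1]
gripper_width: 0.0852
time: 1.43
position: [0.5831, 0.0526, 0.398]
orientation: [-0.009, -3.141, 0.003]
wrist_force: [-0.1, 1.1, 0.1]
gripper_width: 0.0855
time: 1.6
position: [0.5838, 0.049, 0.3977]
orientation: [-0.02, -3.141, 0.005]
wrist_force: [-0.4, 0.8, -0.6]
gripper_width: 0.0852
[[ 1.20416223e-03 -9.46834460e-01 -3.21718909e-01  8.32590546e-02]
 [ 9.99999260e-01  1.19656813e-03  2.21340421e-04 -1.73339364e-04]
 [ 1.75385855e-04 -3.21718937e-01  9.46835199e-01 -1.24836084e-01]
 [ 0.00000000e+00  0.00000000e+00  0.00000000e+00  1.00000000e+00]] [[287.58735221   0.         316.66030865]
 [  0.         287.58735221 199.26963093]
 [  0.           0.           1.        ]] [[ 0.01148119  0.99992787 -0.0035261 ]
 [ 0.94695089 -0.00974014  0.32123068]
 [ 0.32117316 -0.00702716 -0.94699441]]
```

View pics/w1.png

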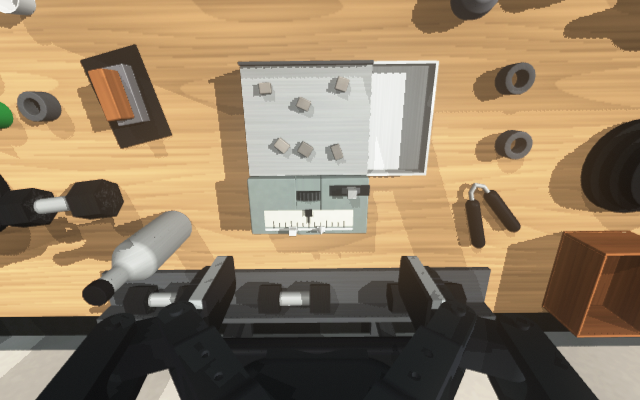

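Wrist view: the platform is at (305,120), the console at (308,205), the wheel at (308,195) and the knob at (352,193) in its track on the tray side. The pointer is at (309,214), with clips at (293,232) and (321,229). Next I'll measure the scale pose and enlarge the console.

Run:
```python
from h import *
f=dict(np.load('w1.npz'))
c=cv2.resize(f['img'][170:240,240:380],(800,400),interpolation=cv2.INTER_CUBIC); cv2.imwrite('pics/crop2.png',c[:,:,::-1])
W=cloud(f); z=W[...,2]
X=W[...,0];Y=W[...,1]
def fit(n,m,mn=20):
    m=cv2.morphologyEx(m.astype(np.uint8),cv2.MORPH_OPEN,np.ones((2,2)))
    k,l,s,ce=cv2.connectedComponentsWithStats(m)
    for i in range(1,k):
        if s[i,4]<mn: continue
        p=W[l==i]; r=cv2.minAreaRect((p[:,:2]*1000).astype(np.float32))
        print(n,ce[i].round(1),s[i,4],'z',np.round(np.percentile(p[:,2],[50,95]),4),'c',np.round(r[0],1),'sz',np.round(r[1],1),'a',round(r[2],1))
ok=np.isfinite(z)
roi=ok&(Y>-.10)&(Y<.16)&(X<.76)
fit('console',roi&(z>.063)&(z<.077)&(X>.58),200)
fit('plat',roi&(z>.044)&(z<.056),200)
fit('collar',ok&(z>.02)&(z<.04)&(X<.62),40)
fit('rib',ok&(z>.055)&(z<.075)&(Y<-.1)&(X<.6),40)
fit('mat',ok&(z>.0)&(z<.012)&(Y<-.15)&(Y>-.4)&(f['img'].max(2)<60)&(X<.6),100)
```

```text
console [308.7 206. ] 6493 z [nan nan] c [nan nan] sz [0. 0.] a 0.0
plat [307.7 120.1] 13098 z [nan nan] c [517.7  50.7] sz [209.2 170.8] a 80.3
collar [20.3  7.2] 133 z [0.0257 0.0326] c [ 363.8 -406.1] sz [14.8 46.8] a 16.2
collar [464.   12.1] 253 z [0.0314 0.039 ] c [377.2 280. ] sz [65.1 18.6] a 78.9
collar [ 3.9 10.2] 62 z [nan nan] c [ 361.3 -425. ] sz [46.6 10.8] a 76.1
collar [422.9 105.7] 932 z [nan nan] c [nan nan] sz [0. 0.] a 0.0
collar [128.2  96.4] 888 z [nan nan] c [ 499.3 -257.1] sz [ 48.2 104.6] a 65.8
collar [519.1  79.4] 677 z [nan nan] c [470.9 381.4] sz [70.9 44.3] a 87.7
collar [ 34.7 107.2] 691 z [nan nan] c [nan nan] sz [0. 0.] a 0.0
collar [616.3 149.2] 808 z [nan nan] c [583.3 567. ] sz [11.6 95.4] a 56.1
collar [517.3 145.8] 568 z [nan nan] c [579.3 400.9] sz [72.7 46.5] a 71.8
collar [388.  173.4] 83 z [nan nan] c [619.9 169.5] sz [66.2  2.5] a 89.6
rib [106.5  95.4] 977 z [nan nan] c [ 503.7 -270.9] sz [47.2 93.6] a 57.0
```

View pics/crop2.png

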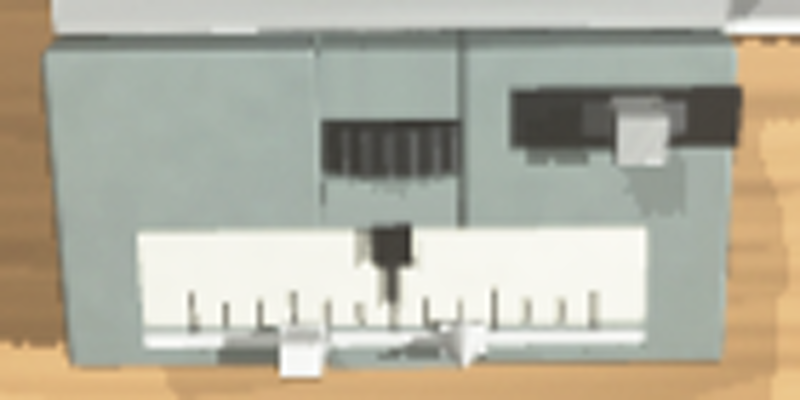

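Crop: the square clip is at (300,350), with constant width. The pointed clip is at (463,340), tapering to a tip, on the +y side of the pointer tip at (392,300). The knob's top is at (642,138) at the tray end, so it is unlocked; the wheel is at (390,150).

Run:
```python
from h import *
f=dict(np.load('w1.npz')); s=800/140
def P(u,v,z): return ray(f,240+(u+.5)/s-.5,170+(v+.5)/s-.5,z)
C=[P(*q,.07) for q in [(47,48),(738,42),(722,360),(72,362)]]
for c in C: print(c.round(4))
print([np.linalg.norm(C[i]-C[i-1]).round(4) for i in range(4)])
yv=(C[1]-C[0]+C[2]-C[3])[:2]; a=np.arctan2(-yv[0],yv[1]); print('yaw deg',np.degrees(a))
R=np.array([[np.cos(a),-np.sin(a)],[np.sin(a),np.cos(a)]])
ctr=np.mean(C,0)[:2]; o=ctr-R@[.115,0]; print('origin from console',o)
def S(p): return (R.T@(p[:2]-o)*1000).round(1)
print('knob',S(P(642,138,.092)),'wheel',S(P(390,150,.074)),'ptr',S(P(392,300,.07)),'cone base',S(P(463,334,.07)),'cone tip',S(P(465,366,.092)),'sq',S(P(302,362,.088)))
for q in [(241,64),(372,64),(372,175),(248,175)]: print('plat',S(ray(f,*q,.05 if q[1]>100 else .06)))
W=cloud(f); z=W[...,2]; p=(W[...,:2]-o)@R*1000
m=np.isfinite(z)&(p[...,0]>-103)&(p[...,0]<62)&(abs(p[...,1])<98)&(z>.0555)
k,l,st,ce=cv2.connectedComponentsWithStats(m.astype(np.uint8))
for i in range(1,k):
    if st[i,4]>12: print('chip',ce[i].round(0),st[i,4],S(ray(f,*ce[i],.056)))
# collars: ring outline centre at top
hs=cv2.cvtColor(f['img'],cv2.COLOR_RGB2HSV)
for u,v in [(519,78),(517,145),(38,106)]:
    q=W[max(v-30,0):v+30,max(u-32,0):u+32].reshape(-1,3); q=q[(q[:,2]>.027)&(q[:,2]<.033)]
    c,r=cv2.minEnclosingCircle((q[:,:2]*1000).astype(np.float32)); print('collar',np.round(c),r,np.median(q,0).round(4),len(q))
q=W[40:150,80:175].reshape(-1,3); 
t=q[(q[:,2]>.057)&(q[:,2]<.066)]; print('rib',cv2.minAreaRect((t[:,:2]*1000).astype(np.float32)))
im=f['img'][40:150,80:175].astype(int); hh=W[40:150,80:175]
mt=(hh[...,2]<.012)&(im.max(2)<75); q=(hh[mt][:,:2]*1000).astype(np.float32); print('mat',cv2.minAreaRect(q),mt.sum())
org=(im[...,0]-im[...,2]>60)&(hh[...,2]>.055); t=hh[org]; print('orange',cv2.minAreaRect((t[:,:2]*1000).astype(np.float32)),np.percentile(t[:,2],[5,50,95]))
```

```text
[ 0.6165 -0.0643  0.07  ]
[0.6168 0.1317 0.07  ]
[0.7158 0.1315 0.07  ]
[ 0.7145 -0.0654  0.07  ]
[np.float64(0.098), np.float64(0.196), np.float64(0.099), np.float64(0.1969)]
yaw deg -0.23136364486690364
origin from console [0.55087176 0.03382564]
knob [86.9 69.2] wheel [95.7 -0.8] ptr [144.2  -1.2] cone base [155.4  20. ] cone tip [155.5  20.3] sq [155.9 -27. ]
plat [-103.6  -95.9]
plat [-102.1   96.1]
plat [ 67.3 107.1]
plat [  65.9 -102.2]
chip [248.  65.] 17 [-102.6  -86.6]
chip [322.  64.] 36 [-103.1   23.7]
chip [341.  84.] 164 [-75.5  52.2]
chip [264.  88.] 133 [-70.8 -64.3]
chip [303. 104.] 141 [-47.5  -6.5]
chip [281. 146.] 147 [ 16.1 -42.8]
chip [305. 149.] 155 [22.5 -5.3]
chip [336. 152.] 135 [26.5 46.1]
chip [317. 353.] 37810 [447.7  10.7]
collar [469. 370.] 24.371871948242188 [0.4688 0.3694 0.0291] 542
collar [575. 389.] 24.071733474731445 [0.574  0.3893 0.0291] 437
collar [ 503. -419.] 24.642786026000977 [ 0.5021 -0.4175  0.0293] 517
rib ((487.580810546875, -270.6087341308594), (74.02515411376953, 24.741056442260742), 9.657611846923828)
mat ((491.644775390625, -274.6615905761719), (147.72640991210938, 99.34375762939453), 13.365389823913574) 2678
orange ((487.2532958984375, -270.65936279296875), (73.32566833496094, 24.747446060180664), 9.790529251098633) [0.05711115 0.06405976 0.0656821 ]
```

The scale yaw is about 0 and its origin is about (0.551, 0.034). The knob reads y≈69, so it sits partway. I'll push the lock home with the fingers shut, from the tray side.

```bash
python3 -m jog '[0,0.054,0.106,-0.20,0,0,0, 0,0.054,0.106,-0.20,0,0,0, 0,0.054,0.106,-0.20,0,0,0, 0,0.054,0.106,-0.20,0,0,0, 0,0.054,0.106,-0.20,0,0,0, 0,0.054,0.106,-0.20,0,0,0, 0,0.054,0.106,-0.20,0,0,0, 0,0.054,0.106,-0.20,0,0,0]'
python3 -m jog '[0,0,0,-0.04,0,0,0, 0,0,0,-0.08,0,0,0, 0,0,0,-0.101,0,0,0, 0,0,0,-0.101,0,0,0, 0,0,0,-0.101,0,0,0, 0,0,0,-0.101,0,0,0]' 40
python3 -m jog '[0,0,-0.02,0,0,0,0, 0,0,-0.03,0,0,0,0, 0,0,-0.036,0,0,0,0, 0,0,-0.042,0,0,0,0, 0,0,-0.042,0,0,0,0]'
```

```text
time: 2.32
position: [0.6354, 0.1603, 0.1959]
orientation: [-0.006, -3.136, 0.004]
wrist_force: [0.9, 0.0, 0.1]
gripper_width: -0.0001
time: 2.82
position: [0.6374, 0.1604, 0.0983]
orientation: [0.007, 3.142, -0.001]
wrist_force: [0.9, -0.4, 1.1]
gripper_width: 0.0001
time: 3.23
position: [0.6384, 0.1173, 0.0998]
orientation: [0.01, 3.139, -0.001]
wrist_force: [0.3, 0.1, 0.9]
gripper_width: 0.0002
```

```bash
python3 -m jog '[0,0,-0.004,-0.002,0,0,0, 0,0,-0.008,-0.002,0,0,0, 0,0,-0.012,-0.002,0,0,0, 0,0,-0.012,-0.002,0,0,0]'
python3 -m jog '[0,0,-0.003,0,0,0,0, 0,0,-0.006,0,0,0,0, 0,0,-0.009,0,0,0,0, 0,0,-0.009,0,0,0,0]'
python3 -m jog '[0,0,-0.003,0,0,0,0, 0,0,-0.006,0,0,0,0, 0,0,-0.008,0,0,0,0, 0,0,-0.008,0,0,0,0]'
```

```text
time: 3.57
position: [0.6384, 0.1043, 0.0976]
orientation: [0.011, 3.139, -0.002]
wrist_force: [1.0, 0.0, 0.3]
gripper_width: -0.0001
time: 3.9
position: [0.6382, 0.1005, 0.0975]
orientation: [0.007, 3.139, 0.009]
wrist_force: [1.4, 9.7, -1.1]
gripper_width: -0.0
time: 4.23
position: [0.6381, 0.1002, 0.0976]
orientation: [0.0, 3.138, 0.023]
wrist_force: [-0.0, 13.9, -0.7]
gripper_width: 0.0002
```

The force rose to 14 N at y=0.100 with no further motion, so the lock is hard against its stop. Now I'll move to the scraper, reading its pose again from above.

```bash
python3 -m jog '[0,0,0.015,0,0,0,0, 0,0,0.015,0.04,0,0,0, 0,0,0.015,0.08,0,0,0, 0.5,-0.02,-0.02,0.11,0,0,0, 0.7,-0.04,-0.06,0.12,0,0,0.17, 0.7,-0.05,-0.10,0.13,0,0,0.17, 0.7,-0.06,-0.14,0.13,0,0,0.17]'
python3 -m jog '[0.7,-0.1,-0.25,0.03,0,0,0, 0.7,-0.1,-0.25,0.03,0,0,0, 0.7,-0.1,-0.25,0.03,0,0,0, 0.7,-0.1,-0.25,0.03,0,0,0, 0.7,-0.1,-0.25,0.03,0,0,0, 0.7,-0.1,-0.25,0.03,0,0,0, 0.7,-0.1,-0.25,0.03,0,0,0, 0.7,-0.1,-0.25,0.03,0,0,0]'
cat >> h.py <<'E'
O=np.array([.551,.034])
def rib(f):
    W=cloud(f); im=f['img'].astype(int); q=W[(im[...,0]-im[...,2]>60)&(W[...,2]>.055)&(W[...,2]<.075)&(W[...,1]<-.12)&(W[...,1]>-.42)&(W[...,0]<.65)&(W[...,0]>.35)]
    return cv2.minAreaRect((q[:,:2]*1000).astype(np.float32)),len(q)
E
python3 - <<'E'
from h import *
f=grab('wrist'); print(rib(f)); s=manip.read_state(); print(s['position'],s['orientation'])
f=grab('top'); print('top',rib(f)); print('top0',rib(dict(np.load('top0.npz'))))
E
```

```text
time: 4.82
position: [0.5807, -0.0296, 0.229]
orientation: [-0.271, 3.125, 0.022]
wrist_force: [0.4, -1.1, -0.8]
gripper_width: 0.0482
time: 5.48
position: [0.4768, -0.2868, 0.2597]
orientation: [-0.253, 3.128, 0.016]
wrist_force: [0.1, -0.1, -0.5]
gripper_width: 0.0599
(((486.5658264160156, -271.1540832519531), (72.72978973388672, 23.183265686035156), 8.947320938110352), 1180)
[ 0.47853001 -0.28325097  0.25912386] [-0.26007256  3.12691961  0.01962763]
top (((485.5308837890625, -270.3562316894531), (73.44395446777344, 25.700145721435547), 10.470125198364258), 166)
top0 (((485.5802917480469, -269.6977844238281), (73.05997467041016, 24.83910369873047), 10.227642059326172), 178)
```

```bash
python3 -m jog '[0.7,0.008,0.0125,-0.04,0,0,0, 0.7,0.008,0.0125,-0.08,0,0,0, 0.7,0.008,0.0125,-0.12,0,0,0, 0.7,0.008,0.0125,-0.14,0,0,0, 0.7,0.008,0.0125,-0.14,0,0,0]'
python3 - <<'E'
from h import *
s=manip.read_state(); print(s['position'],s['orientation'])
E
```

```text
time: 6.0
position: [0.4852, -0.264, 0.1135]
orientation: [0.272, -3.124, -0.032]
wrist_force: [-0.5, -0.0, 0.4]
gripper_width: 0.0598
[ 0.48518668 -0.26401602  0.11347637] [ 0.27225767 -3.12360397 -0.03183058]
```

```bash
python3 -m jog '[0.7,0.001,-0.0065,-0.02,0,0,0, 0.7,0.001,-0.0065,-0.03,0,0,0, 0.7,0.001,-0.0065,-0.03,0,0,0, 0.7,0.001,-0.0065,-0.03,0,0,0]'
python3 -m jog '[0.7,0,0,0,0,0,0, 0.7,0,0,0,0,0,0]'
```

```text
time: 6.33
position: [0.4868, -0.27, 0.0842]
orientation: [0.274, -3.124, -0.032]
wrist_force: [0.6, -1.0, 0.1]
gripper_width: 0.0595
time: 6.5
position: [0.4879, -0.2701, 0.0858]
orientation: [0.275, -3.127, -0.03]
wrist_force: [-0.5, -0.5, 0.3]
gripper_width: 0.0597
```

```bash
python3 -m jog '[0.7,-0.001,0,-0.02,0,0,0, 0.7,-0.001,0,-0.036,0,0,0, 0.7,-0.001,0,-0.036,0,0,0, 0.7,-0.001,0,-0.036,0,0,0]'
python3 -m jog '[0.2,0,0,0,0,0,0, 0.2,0,0,0,0,0,0, 0.1,0,0,0,0,0,0, 0.1,0,0,0,0,0,0, 0.1,0,0,0,0,0,0, 0.1,0,0,0,0,0,0]' 80
```

```text
time: 6.83
position: [0.4869, -0.2701, 0.0502]
orientation: [0.275, -3.126, -0.03]
wrist_force: [0.4, -0.2, 0.7]
gripper_width: 0.0599
time: 7.33
position: [0.4878, -0.2709, 0.0517]
orientation: [0.274, -3.129, -0.028]
wrist_force: [0.2, -0.6, 7.0]
gripper_width: 0.0228
```

```bash
python3 -m jog '[0.1,0,0,0.04,0,0,0, 0.1,0,0,0.08,0,0,0, 0.1,0,0,0.105,0,0,-0.06, 0.1,0.002,0.04,0.105,0,0,-0.17, 0.1,0.004,0.08,0.105,0,0,-0.17, 0.1,0.008,0.12,0.105,0,0,-0.17, 0.1,0.008,0.15,0.105,0,0,-0.17, 0.1,0.008,0.15,0.105,0,0,-0.17]'
python3 -m jog '[0.1,0,0,0,0,0,0, 0.1,0,0,0,0,0,0]'
python3 - <<'E'
from h import *
f=grab('scene');im=f['img'].copy(); 
g=grab('wrist'); a=cv2.resize(im[150:300,220:420],(400,300)); b=cv2.resize(g['img'],(480,300)); c=np.hstack([a,b[:,:400]]); cv2.imwrite('pics/a.png',c[:,:,::-1])
E
```

```text
time: 8.0
position: [0.4957, -0.1127, 0.1564]
orientation: [0.025, -3.141, -0.035]
wrist_force: [-0.6, -0.2, -3.4]
gripper_width: 0.0228
time: 8.17
position: [0.4954, -0.1116, 0.1563]
orientation: [0.028, -3.14, -0.036]
wrist_force: [-0.5, 0.1, -2.5]
gripper_width: 0.0228
```

View pics/a.png

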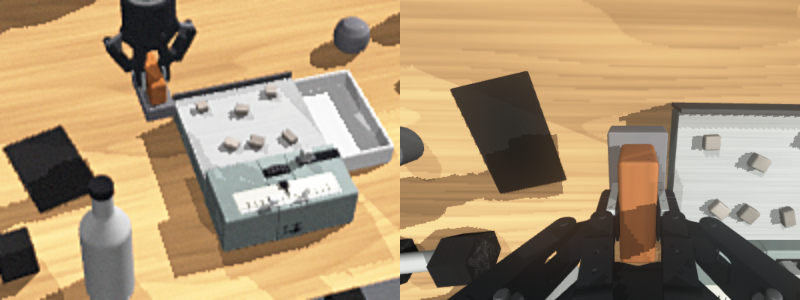

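The view shows the block held upright in the jaws and six chips on the platform. Sweep pass A (rim side) next.

```bash
python3 -m jog '[0.1,0.0015,0.02,0,0,0,-0.02, 0.1,0.0015,0.033,-0.02,0,0,-0.02, 0.1,0.0015,0.033,-0.04,0,0,-0.02, 0.1,0.0015,0.033,-0.054,0,0,-0.02, 0.1,0.0015,0.033,-0.057,0,0,-0.02, 0.1,0.0015,0.033,-0.057,0,0,-0.02]'
python3 -m jog '[0.1,0,0,0,0,0,0, 0.1,0,0,0,0,0,0]'
```

```text
time: 8.77
position: [0.4964, -0.0819, 0.0988]
orientation: [-0.012, -3.139, -0.034]
wrist_force: [-0.1, -0.5, -1.2]
gripper_width: 0.0229
time: 8.93
position: [0.4971, -0.0832, 0.0996]
orientation: [-0.015, -3.141, -0.033]
wrist_force: [0.2, -0.1, -2.3]
gripper_width: 0.0226
```

```bash
python3 -m jog '[0.1,0,0.01,0,0,0,0, 0.1,0,0.02,0,0,0,0, 0.1,0,0.03,0,0,0,0, 0.1,0,0.04,0,0,0,0, 0.1,0,0.05,0,0,0,0, 0.1,0,0.06,0,0,0,0, 0.1,0,0.07,0,0,0,0, 0.1,0,0.08,0,0,0,0]'
python3 -m jog '[0.1,0,0.01,0,0,0,0, 0.1,0,0.02,0,0,0,0, 0.1,0,0.03,0,0,0,0, 0.1,0,0.04,0,0,0,0, 0.1,0,0.05,0,0,0,0, 0.1,0,0.06,0,0,0,0, 0.1,0,0.07,0,0,0,0, 0.1,0,0.08,0,0,0,0]'
python3 -m jog '[0.1,0,0.01,0,0,0,0, 0.1,0,0.02,0,0,0,0, 0.1,0,0.03,0,0,0,0, 0.1,0,0.04,0,0,0,0, 0.1,0,0.05,0,0,0,0, 0.1,0,0.06,0,0,0,0, 0.1,0,0.06,0,0,0,0]'
python3 - <<'E'
from h import *
g=grab('wrist'); f=grab('top'); a=cv2.resize(f['img'][140:250,225:345],(327,300),interpolation=2); b=cv2.resize(g['img'],(473,300)); cv2.imwrite('pics/b.png',np.hstack([a,b])[:,:,::-1])
E
```

```text
time: 9.6
position: [0.497, -0.0019, 0.0996]
orientation: [-0.014, -3.141, -0.033]
wrist_force: [0.1, -0.0, -2.5]
gripper_width: 0.0229
time: 10.27
position: [0.497, 0.0792, 0.0996]
orientation: [-0.014, -3.141, -0.033]
wrist_force: [-0.4, -0.8, -2.8]
gripper_width: 0.023
time: 10.85
position: [0.497, 0.1421, 0.0996]
orientation: [-0.009, -3.141, -0.035]
wrist_force: [0.4, 0.5, -2.9]
gripper_width: 0.023
```

View pics/b.png

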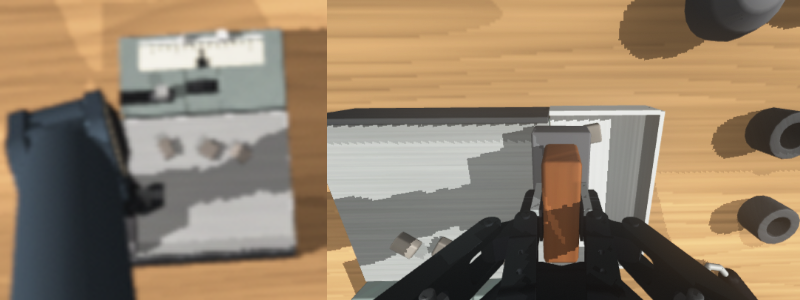

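Pass A has cleared the rim-side row. The three console-side chips remain, so pass B.

```bash
python3 -m jog '[0.1,0,0,0.03,0,0,0, 0.1,0.01,-0.02,0.05,0,0,0, 0.1,0.03,-0.06,0.05,0,0,0, 0.1,0.05,-0.10,0.05,0,0,0, 0.1,0.069,-0.14,0.05,0,0,0, 0.1,0.069,-0.18,0.05,0,0,0, 0.1,0.069,-0.215,0.05,0,0,0, 0.1,0.069,-0.225,0.05,0,0,0]'
python3 -m jog '[0.1,0,0,0,0,0,0, 0.1,0,0,0,0,0,0]'
```

```text
time: 11.62
position: [0.5649, -0.0961, 0.1497]
orientation: [-0.032, -3.141, -0.023]
wrist_force: [1.0, -1.8, -2.0]
gripper_width: 0.0228
time: 11.78
position: [0.5639, -0.0993, 0.1496]
orientation: [-0.04, -3.14, -0.021]
wrist_force: [0.0, -0.3, -1.6]
gripper_width: 0.0228
```

```bash
python3 -m jog '[0.1,0.002,0.014,-0.02,0,0,0.02, 0.1,0.002,0.014,-0.04,0,0,0.02, 0.1,0.002,0.014,-0.05,0,0,0.02, 0.1,0.002,0.014,-0.05,0,0,0.02, 0.1,0.002,0.014,-0.05,0,0,0.02]'
python3 -m jog '[0.1,0,0.01,0,0,0,0, 0.1,0,0.02,0,0,0,0, 0.1,0,0.03,0,0,0,0, 0.1,0,0.04,0,0,0,0, 0.1,0,0.05,0,0,0,0, 0.1,0,0.06,0,0,0,0, 0.1,0,0.07,0,0,0,0, 0.1,0,0.08,0,0,0,0]'
python3 -m jog '[0.1,0,0.01,0,0,0,0, 0.1,0,0.02,0,0,0,0, 0.1,0,0.03,0,0,0,0, 0.1,0,0.04,0,0,0,0, 0.1,0,0.05,0,0,0,0, 0.1,0,0.06,0,0,0,0, 0.1,0,0.07,0,0,0,0, 0.1,0,0.08,0,0,0,0]'
python3 -m jog '[0.1,0,0.01,0,0,0,0, 0.1,0,0.02,0,0,0,0, 0.1,0,0.03,0,0,0,0, 0.1,0,0.04,0,0,0,0, 0.1,0,0.05,0,0,0,0, 0.1,0,0.06,0,0,0,0, 0.1,0,0.065,0,0,0,0, 0.1,0,0.065,0,0,0,0]'
python3 -m jog '[0.1,0,0,0.04,0,0,0, 0.1,0,0,0.08,0,0,0, 0.1,0,-0.02,0.12,0,0,0, 0.1,-0.02,-0.06,0.12,0,0,0, 0.1,-0.04,-0.1,0.12,0,0,0, 0.1,-0.06,-0.14,0.12,0,0,0, 0.1,-0.08,-0.18,0.12,0,0,0, 0.1,-0.08,-0.22,0.12,0,0,0]'
python3 -m jog '[0.1,0,0,0,0,0,0, 0.1,0,0,0,0,0,0]'
python3 - <<'E'
from h import *
g=grab('wrist'); f=grab('top'); np.savez('w2.npz',**{k:g[k] for k in('img','range_z','intrinsics','R','t')})
a=cv2.resize(f['img'][140:250,225:345],(327,300),interpolation=2); b=cv2.resize(g['img'],(473,300)); cv2.imwrite('pics/c.png',np.hstack([a,b])[:,:,::-1])
E
```

```text
time: 12.2
position: [0.5659, -0.0842, 0.0994]
orientation: [-0.007, -3.139, -0.021]
wrist_force: [-0.8, 0.9, -1.8]
gripper_width: 0.0225
time: 12.87
position: [0.5658, -0.0031, 0.0995]
orientation: [-0.006, -3.139, -0.021]
wrist_force: [0.0, 0.1, -2.8]
gripper_width: 0.0229
time: 13.53
position: [0.5658, 0.0779, 0.0995]
orientation: [-0.006, -3.139, -0.021]
wrist_force: [0.2, -0.2, -3.1]
gripper_width: 0.0231
time: 14.2
position: [0.5657, 0.145, 0.0994]
orientation: [-0.002, -3.139, -0.022]
wrist_force: [-0.3, 0.1, -2.5]
gripper_width: 0.0228
time: 14.87
position: [0.4833, -0.0657, 0.2193]
orientation: [-0.002, -3.137, -0.024]
wrist_force: [0.7, 0.0, -1.8]
gripper_width: 0.0226
time: 15.03
position: [0.4819, -0.0696, 0.2196]
orientation: [-0.015, -3.137, -0.024]
wrist_force: [-0.9, 0.5, -2.3]
gripper_width: 0.0232
```

View pics/c.png

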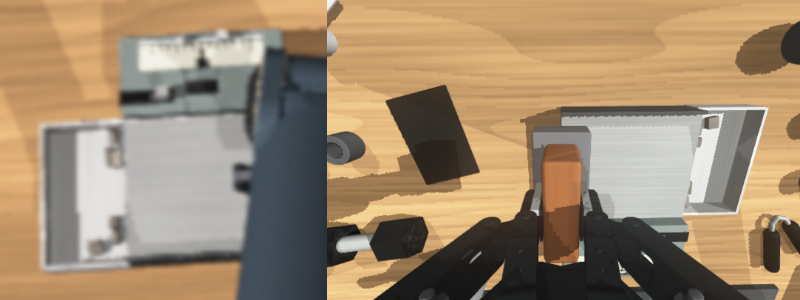

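The visible part of the platform is clean and the chips lie in the tray beside its edge. I'll measure the mat now that it's bare, then return the block.

Run:
```python
from h import *
f=dict(np.load('w2.npz')); im=f['img']
m=(im.max(2)<60).astype(np.uint8); m[:, 225:]=0; m[:105]=0; m[250:]=0; m=cv2.morphologyEx(m,cv2.MORPH_OPEN,np.ones((5,5)))
k,l,st,ce=cv2.connectedComponentsWithStats(m)
for i in range(1,k):
    if st[i,4]<500: continue
    c=max(cv2.findContours((l==i).astype(np.uint8),0,1)[0],key=cv2.contourArea)
    p=np.array([ray(f,u,v,.004)[:2]*1000 for u,v in c[:,0]],np.float32); print(st[i],cv2.minAreaRect(p))
W=cloud(f); p=(W[...,:2]-O)*1000
n=(p[...,0]>-100)&(p[...,0]<60)&(p[...,1]>-20)&(p[...,1]<98)&(W[...,2]>.055); print('plat residue px',n.sum(),np.argwhere(n)[:5])
```

```text
[  93  120   90  125 8072] ((491.4028015136719, -274.17449951171875), (147.64096069335938, 97.77193450927734), 12.696757316589355)
plat residue px 0 []
```

```bash
python3 -m jog '[0.1,0.002,-0.04,0,0,0,0.1, 0.1,0.004,-0.08,0,0,0,0.23, 0.1,0.006,-0.12,0,0,0,0.23, 0.1,0.0105,-0.16,0,0,0,0.23, 0.1,0.0105,-0.2,-0.03,0,0,0.23, 0.1,0.0105,-0.205,-0.07,0,0,0.23, 0.1,0.0105,-0.205,-0.11,0,0,0.23, 0.1,0.0105,-0.205,-0.13,0,0,0.23]'
python3 -m jog '[0.1,0,0,0,0,0,0, 0.1,0,0,0,0,0,0]'
```

```text
time: 15.8
position: [0.4929, -0.2697, 0.0853]
orientation: [0.356, -3.111, -0.028]
wrist_force: [-0.5, 1.4, -3.2]
gripper_width: 0.0229
time: 15.97
position: [0.4928, -0.2677, 0.0835]
orientation: [0.36, -3.107, -0.032]
wrist_force: [-0.3, -1.0, -2.0]
gripper_width: 0.0228
```

```bash
python3 -m jog '[0.1,-0.0003,-0.0065,-0.012,0,0,0, 0.1,-0.0003,-0.0065,-0.022,0,0,0, 0.1,-0.0003,-0.0065,-0.028,0,0,0, 0.1,-0.0003,-0.0065,-0.028,0,0,0, 0.1,-0.0003,-0.0065,-0.028,0,0,0]'
python3 -m jog '[0.1,0,0,-0.001,0,0,0, 0.1,0,0,-0.002,0,0,0, 0.1,0,0,-0.003,0,0,0, 0.1,0,0,-0.004,0,0,0, 0.1,0,0,-0.004,0,0,0]'
```

```text
time: 16.38
position: [0.4927, -0.2741, 0.0557]
orientation: [0.36, -3.107, -0.032]
wrist_force: [-0.2, -0.4, -2.7]
gripper_width: 0.0228
time: 16.8
position: [0.4929, -0.2742, 0.0521]
orientation: [0.36, -3.107, -0.032]
wrist_force: [-1.0, 0.5, -0.1]
gripper_width: 0.0228
```

```bash
python3 -m jog '[0.1,0,0,-0.0005,0,0,0, 0.5,0,0,-0.0005,0,0,0, 0.6,0,0,0,0,0,0, 0.7,0,0,0,0,0,0, 0.7,0,0,0,0,0,0, 0.7,0,0,0.02,0,0,0, 0.7,0,0,0.06,0,0,0, 0.7,0,0,0.10,0,0,0]'
python3 -m jog '[0.7,0.02,0.04,0.04,0,0,-0.1, 0.7,0.04,0.08,0.08,0,0,-0.23, 0.7,0.06,0.12,0.12,0,0,-0.23, 0.3,0.08,0.16,0.15,0,0,-0.23, 0,0.08,0.20,0.15,0,0,-0.23, 0,0.08,0.24,0.15,0,0,-0.23, 0,0.08,0.28,0.15,0,0,-0.23, 0,0.08,0.32,0.15,0,0,-0.23]'
python3 - <<'E'
from h import *
f=grab('top'); print('top',rib(f))
g=grab('wrist'); print(rib(g)); np.savez('w3.npz',**{k:g[k] for k in('img','range_z','intrinsics','R','t')})
a=cv2.resize(f['img'][140:270,180:490],(800,335),interpolation=2)[:,:]; b=cv2.resize(g['img'][:240,100:560],(500,261)); c=np.zeros((596,800,3),np.uint8); c[:335]=a; c[335:,:500]=b; cv2.imwrite('pics/d.png',c[:,:,::-1])
W=cloud(g); p=(W[...,:2]-O)*1000
n=(p[...,0]>-103)&(p[...,0]<62)&(abs(p[...,1])<98)&(W[...,2]>.055); print('residue',n.sum())
t=(p[...,0]>-95)&(p[...,0]<70)&(p[...,1]>103)&(p[...,1]<195)&(W[...,2]>.0105)&(W[...,2]<.035)
k,l,st,ce=cv2.connectedComponentsWithStats(t.astype(np.uint8))
for i in range(1,k):
    if st[i,4]>10: print(ce[i],st[i,4],np.nanmedian(p[l==i],0),np.nanmedian(W[l==i][:,2]))
E
```

```text
time: 17.47
position: [0.4918, -0.2736, 0.152]
orientation: [0.36, -3.104, -0.034]
wrist_force: [1.0, -0.1, -0.4]
gripper_width: 0.0594
time: 18.13
position: [0.5702, -0.0001, 0.2995]
orientation: [0.0, -3.13, -0.038]
wrist_force: [0.7, 0.2, -0.8]
gripper_width: 0.0006
top (((490.23748779296875, -272.23760986328125), (73.43333435058594, 24.668201446533203), 12.79139232635498), 179)
(((491.7808837890625, -272.9764709472656), (73.26277923583984, 25.401384353637695), 12.629924774169922), 1672)
residue 37897
[431.48529412  92.3627451 ] 204 [-81.89899272 140.32973909] 0.01507362541812107
[412.74166667  99.98333333] 120 [-71.21904961 113.24968166] 0.021749816673105927
[412.37777778 114.45925926] 135 [-53.07001247 114.60527096] 0.023736342225451457
[415.49295775 189.27699531] 639 [ 63.18878264 120.12051247] 0.025123008687326188
```

View pics/d.png

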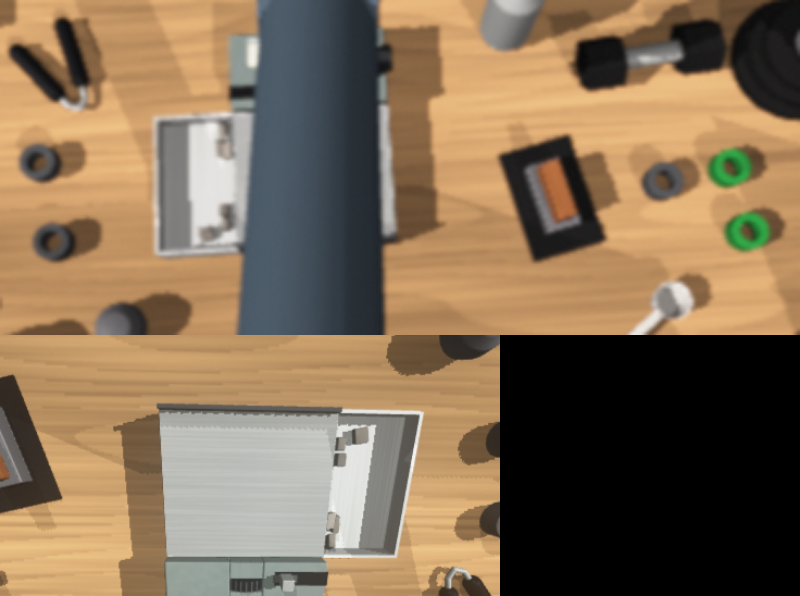

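The block is back at (491.6,−273) against mat centre (491.4,−274), upright. The platform is clean, the chips are in the tray, and the knob stands at the wheel end (crop px (287,580)). Now unlock.

```bash
python3 -m jog '[0,0.03,0.03,-0.04,0,0,0, 0,0.06,0.06,-0.08,-0.024,0,0, 0,0.068,0.06,-0.12,-0.024,0,0, 0,0.068,0.06,-0.15,-0.024,0,0, 0,0.068,0.06,-0.15,-0.024,0,0, 0,0.068,0.06,-0.15,-0.024,0,0]'
python3 -m jog '[0,0,0,0,0,0,0, 0,0,0,0,0,0,0]'
```

```text
time: 18.73
position: [0.6353, 0.0689, 0.1425]
orientation: [0.026, -3.118, -0.004]
wrist_force: [-1.5, 0.5, -0.4]
gripper_width: 0.0
time: 18.9
position: [0.6353, 0.0683, 0.1431]
orientation: [0.025, -3.118, -0.004]
wrist_force: [-0.5, -0.0, -0.4]
gripper_width: 0.0001
```

```bash
python3 -m jog '[0,0.002,-0.0083,0,0,0,0, 0,0.002,-0.0083,-0.01,0,0,0, 0,0.002,-0.0083,-0.03,0,0,0, 0,0.002,-0.0083,-0.045,0,0,0, 0,0.002,-0.0083,-0.045,0,0,0, 0,0.002,-0.0083,-0.045,0,0,0]'
```

```text
time: 19.4
position: [0.6372, 0.0593, 0.0982]
orientation: [0.023, -3.118, -0.004]
wrist_force: [0.5, 0.4, -0.1]
gripper_width: 0.0002
```

```bash
python3 -m jog '[0,0,0.007,0,0,0,0, 0,0,0.014,0,0,0,0, 0,0,0.02,0,0,0,0, 0,0,0.026,0,0,0,0, 0,0,0.032,0,0,0,0, 0,0,0.038,0,0,0,0, 0,0,0.042,0,0,0,0, 0,0,0.042,0,0,0,0]'
python3 -m jog '[0,0,0.002,0,0,0,0, 0,0,0.004,0,0,0,0, 0,0,0.006,0,0,0,0, 0,0,0.006,0,0,0,0]'
python3 -m jog '[0,0,0.002,0,0,0,0, 0,0,0.004,0,0,0,0, 0,0,0.005,0,0,0,0, 0,0,0.005,0,0,0,0]'
```

```text
time: 20.07
position: [0.6377, 0.1006, 0.0987]
orientation: [0.023, -3.119, -0.001]
wrist_force: [0.5, -3.2, 3.8]
gripper_width: 0.0001
time: 20.4
position: [0.6378, 0.1012, 0.0989]
orientation: [0.019, -3.118, 0.01]
wrist_force: [-0.5, -10.4, 3.9]
gripper_width: 0.0001
time: 20.73
position: [0.6377, 0.1013, 0.0989]
orientation: [0.014, -3.117, 0.019]
wrist_force: [-0.4, -10.2, 3.7]
gripper_width: 0.0
```

The force rose again at the other stop (y=0.1013, 10 N), so the lock is unlocked. Now the wheel: the pointer reads y≈−1.2 and the pointed clip +20, which needs about +61 mm of rim travel. I'll do this in strokes with the flat shut fingertips.

```bash
python3 -m jog '[0,0,-0.01,0,0,0,0, 0,0,-0.01,0.02,0,0,0, 0,0.009,-0.04,0.02,0,-0.023,0, 0,0.009,-0.078,0.02,0,-0.023,0, 0,0.009,-0.078,0.02,0,-0.023,0, 0,0.009,-0.078,0.01,0,-0.023,0, 0,0.009,-0.078,0.004,0,-0.023,0, 0,0.009,-0.078,0.004,0,-0.023,0]'
python3 -m jog '[0,0,0,0,0,0,0, 0,0,0,0,0,0,0]'
```

```text
time: 21.4
position: [0.645, 0.0258, 0.1003]
orientation: [0.018, -3.136, 0.017]
wrist_force: [0.1, -0.7, -0.1]
gripper_width: 0.0001
time: 21.57
position: [0.6443, 0.0281, 0.0993]
orientation: [0.022, -3.134, 0.015]
wrist_force: [-0.0, 0.4, 0.8]
gripper_width: 0.0
```

```bash
python3 -m jog '[0,0.002,-0.005,-0.002,0,0,0, 0,0.002,-0.005,-0.004,0,0,0, 0,0.002,-0.005,-0.006,0,0,0, 0,0.002,-0.005,-0.007,0,0,0, 0,0.002,-0.005,-0.008,0,0,0, 0,0.002,-0.005,-0.008,0,0,0]'
```

```text
time: 22.07
position: [0.6467, 0.0224, 0.0926]
orientation: [0.022, -3.134, 0.016]
wrist_force: [-1.5, 0.6, 7.2]
gripper_width: -0.0003
```

```bash
python3 -m jog '[0,0,0.004,-0.001,0,0,0, 0,0,0.008,-0.001,0,0,0, 0,0,0.012,-0.001,0,0,0, 0,0,0.016,-0.001,0,0,0, 0,0,0.02,-0.001,0,0,0, 0,0,0.02,-0.001,0,0,0]'
python3 - <<'E'
from h import *
for n in ('wrist','scene'):
    f=grab(n); c=proj(f,[.700,.040,.07]).astype(int); print(n,c,proj(f,[.695,.033,.07]),proj(f,[.695,.053,.07]))
    h=30 if n=='scene' else 60
    a=f['img'][max(c[1]-h,0):c[1]+h,max(c[0]-int(h*1.3),0):c[0]+int(h*1.3)]; cv2.imwrite(f'pics/e_{n}.png',cv2.resize(a,(520,400),interpolation=2)[:,:,::-1])
a=cv2.imread('pics/e_wrist.png');b=cv2.imread('pics/e_scene.png'); cv2.imwrite('pics/e.png',cv2.resize(np.hstack([a,b]),(800,308)))
E
```

```text
time: 22.57
position: [0.6467, 0.0435, 0.0924]
orientation: [0.023, -3.135, 0.014]
wrist_force: [-2.2, 0.5, 6.4]
gripper_width: -0.0
wrist [310 328] [299.16387471 321.62631011] [330.85831636 322.24405181]
scene [366 247] [363.97909535 247.17591889] [370.60623951 245.68075955]
```

View pics/e.png

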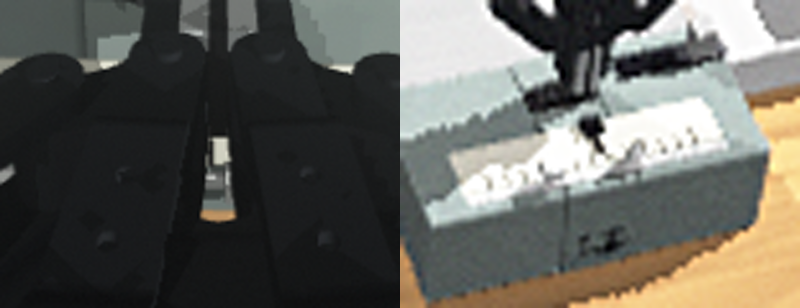

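```bash
python3 -m jog '[0,0,0,0.006,0,0,0, 0,0,-0.01,0.008,0,0,0, 0,0,-0.021,0.008,0,0,0, 0,0,-0.021,0.008,0,0,0, 0,0,-0.021,0.004,0,0,0, 0,0,-0.021,0.001,0,0,0, 0,0,-0.021,-0.0015,0,0,0, 0,0,-0.021,-0.0015,0,0,0]'
python3 -m jog '[0,0,0.004,-0.001,0,0,0, 0,0,0.008,-0.001,0,0,0, 0,0,0.012,-0.001,0,0,0, 0,0,0.016,-0.001,0,0,0, 0,0,0.02,-0.001,0,0,0, 0,0,0.02,-0.001,0,0,0]'
python3 -m jog '[0,0,0,0.01,0,0,0, 0,0,0,0.04,0,0,0, 0,-0.03,0,0.08,0,0,0, 0,-0.06,0,0.12,0,0,0, 0,-0.07,0,0.15,0,0,0, 0,-0.07,0,0.15,0,0,0, 0,-0.07,0,0.15,0,0,0]'
cat >> h.py <<'E'
def console(name,p):
    f=grab(name); s=8
    u=np.array([proj(f,[x,y,.07]) for x in(.64,.72) for y in(-.06,.14)]); u0=np.floor(u.min(0)).astype(int); u1=np.ceil(u.max(0)).astype(int)
    a=f['img'][u0[1]:u1[1]+8,u0[0]:u1[0]]; s=min(800/a.shape[1],590/a.shape[0]); cv2.imwrite(p,cv2.resize(a,None,fx=s,fy=s,interpolation=2)[:,:,::-1])
    np.savez(p+'.npz',s=s,u0=u0,**{k:f[k] for k in('img','range_z','intrinsics','R','t')}); print(s,u0,a.shape)
def cp(p,u,v,z):
    d=dict(np.load(p+'.npz')); return ray(d,d['u0'][0]+(u+.5)/d['s']-.5,d['u0'][1]+(v+.5)/d['s']-.5,z)
E
python3 -c "
from h import *
console('wrist','pics/f.png')"
```

```text
time: 23.33
position: [0.6468, 0.021, 0.0921]
orientation: [0.022, -3.134, 0.015]
wrist_force: [-2.7, -3.4, 10.5]
gripper_width: -0.0
time: 23.83
position: [0.6468, 0.0431, 0.0923]
orientation: [0.025, -3.134, 0.012]
wrist_force: [-3.7, 2.3, 11.1]
gripper_width: -0.0001
time: 24.42
position: [0.5776, 0.0435, 0.2457]
orientation: [0.026, -3.14, 0.009]
wrist_force: [0.7, 0.8, -0.9]
gripper_width: -0.0
4.571428571428571 [226 233] (71, 175, 3)
```

View pics/f.png

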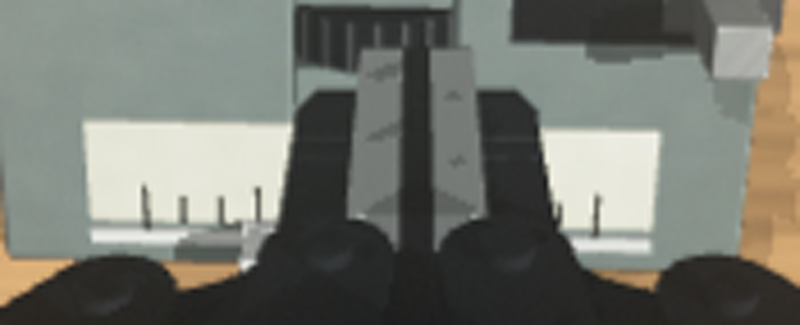

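The shut fingers hide the pointer here, though the knob at (740,45) is clearly at the tray end. I'll open the jaws and look from higher.

```bash
python3 -m jog '[1,0,-0.01,0.04,0,0,0, 1,-0.01,-0.01,0.08,0,0,0, 1,-0.01,-0.01,0.08,0,0,0, 1,-0.01,-0.01,0.08,0,0,0, 1,-0.01,-0.01,0.08,0,0,0]'
python3 -c "
from h import *
console('wrist','pics/g.png')"
```

```text
time: 24.88
position: [0.5667, 0.0339, 0.3214]
orientation: [0.027, -3.133, 0.011]
wrist_force: [-0.4, 0.8, 0.3]
gripper_width: 0.0603
5.594405594405594 [250 218] (61, 143, 3)
```

View pics/g.png

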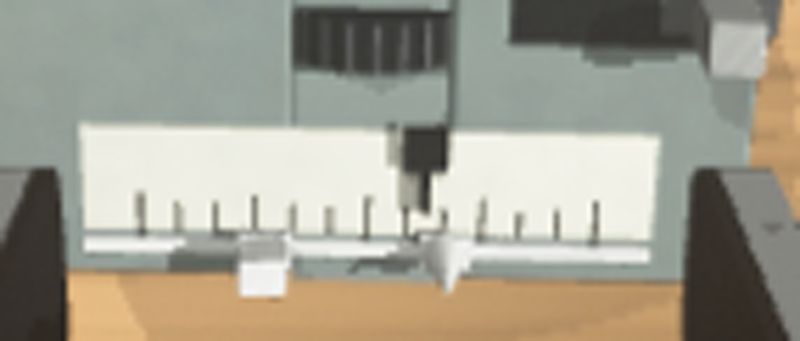

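The pointer tip is at (423,207), now near the cone (base (441,243), tip (449,290)); the square clip is at (263,270).

```bash
python3 -c "
from h import *
p='pics/g.png'
for n,u,v,z in [('ptr',423,207,.072),('ptrbase',426,160,.074),('coneb',441,243,.07),('conet',449,290,.092),('sq',263,262,.088),('wheelc',373,38,.076),('knob',738,48,.092)]: print(n,(cp(p,u,v,z)[:2]-O)*1000)
d=dict(np.load(p+'.npz')); im=d['img']; s=float(d['s']); u0=d['u0']
dark=(im.max(2)<90)
# pointer dark columns per row
for v in range(u0[1]+24,u0[1]+39):
    r=np.where(dark[v,u0[0]+60:u0[0]+90])[0]; print(v,r+u0[0]+60) if len(r) else None
"
```

```text
ptr [142.68461639  12.85257017]
ptrbase [127.91646171  13.17841407]
coneb [154.44315909  17.99818986]
conet [154.95654728  19.34185811]
sq [150.37822437 -27.93971815]
wheelc [93.21334674 -1.09662285]
knob [87.05474322 86.30523719]
242 [322 323 324 325 326 327 328 329]
243 [322 323 324 325 326 327 328 329]
244 [322 323 324 325 326 327 328 329]
245 [322 323 324 325 326 327 328 329]
246 [322 323 324 325 326 327 328 329]
247 [322 323 324 325 326 327 328 329]
248 [323 324 325 326]
249 [325 326]
250 [325 326]
251 [325 326]
252 [325 326]
253 [325 326]
254 [325 326]
```

```bash
python3 -m jog '[0,0.04,-0.006,-0.04,0,0,0, 0,0.08,-0.013,-0.08,0,0,0, 0,0.08,-0.013,-0.12,0,0,0, 0,0.08,-0.013,-0.16,0,0,0, 0,0.08,-0.013,-0.2,0,0,0, 0,0.08,-0.013,-0.219,0,0,0, 0,0.08,-0.013,-0.219,0,0,0, 0,0.08,-0.013,-0.219,0,0,0]'
python3 -m jog '[0,0,0,0,0,0,0, 0,0,0,0,0,0,0]'
```

```text
time: 25.6
position: [0.6445, 0.0202, 0.0981]
orientation: [0.025, -3.125, 0.014]
wrist_force: [-0.5, 0.0, 0.2]
gripper_width: -0.0002
time: 25.77
position: [0.6439, 0.0207, 0.0978]
orientation: [0.026, -3.123, 0.013]
wrist_force: [0.2, 0.8, 0.0]
gripper_width: -0.0001
```

```bash
python3 -m jog '[0,0.003,0.001,-0.002,0,0,0, 0,0.003,0.001,-0.004,0,0,0, 0,0.003,0.001,-0.006,0,0,0, 0,0.003,0.001,-0.007,0,0,0, 0,0.003,0.001,-0.007,0,0,0]'
python3 -m jog '[0,0,0.004,-0.001,0,0,0, 0,0,0.008,-0.001,0,0,0, 0,0,0.012,-0.001,0,0,0, 0,0,0.015,-0.001,0,0,0, 0,0,0.017,-0.001,0,0,0, 0,0,0.017,-0.001,0,0,0]'
python3 -m jog '[0.5,0,0,0.01,0,0,0, 1,0,0,0.04,0,0,0, 1,-0.015,0.01,0.08,0,0,0, 1,-0.03,0.01,0.11,0,0,0, 1,-0.03,0.01,0.11,0,0,0, 1,-0.03,0.01,0.11,0,0,0, 1,-0.03,0.01,0.11,0,0,0, 1,-0.03,0.01,0.11,0,0,0]'
python3 -c "
from h import *
console('wrist','pics/i.png')"
```

```text
time: 26.18
position: [0.6474, 0.0211, 0.0924]
orientation: [0.025, -3.125, 0.014]
wrist_force: [-1.4, -0.7, 5.4]
gripper_width: -0.0003
time: 26.68
position: [0.6476, 0.0388, 0.0929]
orientation: [0.026, -3.126, 0.012]
wrist_force: [-3.6, 0.1, 6.2]
gripper_width: -0.0001
time: 27.35
position: [0.617, 0.0487, 0.2019]
orientation: [0.026, -3.124, 0.013]
wrist_force: [0.6, -0.4, 0.6]
gripper_width: 0.0859
3.8461538461538463 [205 218] (83, 208, 3)
```

View pics/i.png

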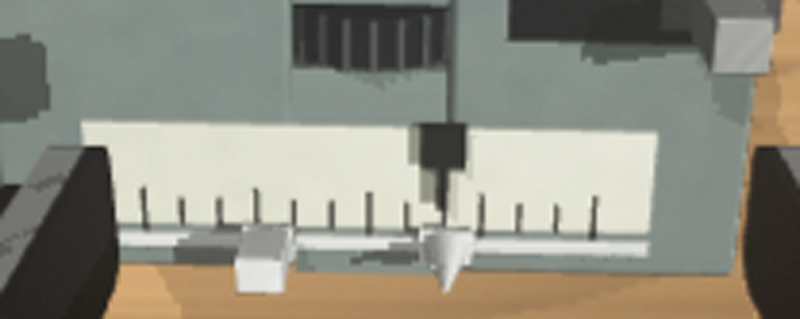

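Pointer tip at (443,208). The pointed cone's base is at about (447,232) with its tip at (447,290), so they are nearly aligned.

```bash
python3 -c "
from h import *
p='pics/i.png'; d=dict(np.load(p+'.npz')); im=d['img']; u0=d['u0']; g=im.mean(2).astype(int)
for n,u,v,z in [('ptr',443,208,.072),('ptrbase',444,145,.074),('coneb',447,232,.07),('conet',447,290,.092)]: print(n,(cp(p,u,v,z)[:2]-O)*1000)
print(np.arange(312,332))
for v in range(254,296,2): print(v,g[v,312:332])
"
```

```text
ptr [144.3484014   18.12506557]
ptrbase [124.58587864  17.9567899 ]
coneb [152.92821957  19.3870116 ]
conet [155.32579384  19.31706222]
[312 313 314 315 316 317 318 319 320 321 322 323 324 325 326 327 328 329
 330 331]
254 [142 142  84  56  54  53  53  52  54  54  54  53  53  52 147 195 222 224
 224 224]
256 [143 142  75  53  54  54  54  53  54  53  54  53  54  53 147 194 221 224
 224 224]
258 [143 143  74  54  55  53  54  53  53  53  53  54  53  53 148 194 221 223
 223 223]
260 [168 168  82  55  53  53  55  55  54  53  54  53  54  53 185 199 220 222
 222 222]
262 [223 222 147 122 110 101  82  57  54  86 133 140 141 141 190 197 219 221
 221 220]
264 [222 222 160 142 141 141 100  60  53 107 186 195 218 221 207 203 219 220
 220 220]
266 [223 222 161 142 142 141  96  60  55 107 186 196 217 220 221 221 221 221
 221 221]
268 [223 223 161 143 142 142  82  56  54 145 191 196 217 221 221 222 221 185
 164 216]
270 [222 222 179 168 167 168  94  57  54 145 192 197 220 223 223 223 223 179
 103 211]
272 [217 222 222 222 223 222 155 103  63 155 194 198 220 223 223 223 223 151
  94 210]
274 [217 22
[... 245 characters left out ...]
130]
280 [160 146 210 156 130 132 142 159 177 190 206 220 225 226 227 230 201 181
 196 199]
282 [136 137 147 121 121 131 139 155 173 193 207 221 227 221 219 226 215 216
 217 216]
284 [ 91  86 141 128 116 131 133 153 170 196 214 224 224 215 216 187 134 122
 133 134]
286 [133 138 144 142 125 135 133 144 163 199 219 225 213 196 217 161 136 135
 135 135]
288 [138 137 139 137 138 128 120 129 166 201 225 220 150 119 116 110 110 111
 111 111]
290 [140 140 140 140 141 139 130 131 164 212 220 159 140 138 137 138 137 137
 137 135]
292 [140 140 139 139 140 138 139 126 166 219 160 137 137 137 136 136 137 136
 135 136]
294 [138 138 137 137 138 137 136 136 152 140 136 136 135 134 135 135 135 133
 133 132]
```

The pointer is still about 1.2 mm short, so one small stroke of about 3.7 mm of rim.

```bash
python3 -m jog '[0,0.03,-0.018,-0.04,0,0,0, 0,0.03,-0.018,-0.08,0,0,0, 0,0.03,-0.018,-0.1,0,0,0, 0,0.03,-0.018,-0.103,0,0,0, 0,0.03,-0.018,-0.103,0,0,0, 0,0.03,-0.018,-0.103,0,0,0]'
python3 -m jog '[0,0,0,-0.002,0,0,0, 0,0,0,-0.004,0,0,0, 0,0,0,-0.006,0,0,0, 0,0,0,-0.008,0,0,0, 0,0,0,-0.008,0,0,0]'
```

```text
time: 27.9
position: [0.6477, 0.0307, 0.0992]
orientation: [0.026, -3.124, 0.013]
wrist_force: [1.0, -0.1, 1.0]
gripper_width: 0.0122
time: 28.32
position: [0.6484, 0.0309, 0.0931]
orientation: [0.026, -3.126, 0.012]
wrist_force: [-1.5, 0.5, 7.0]
gripper_width: 0.0002
```

```bash
python3 -m jog '[0,0,0.001,-0.0015,0,0,0, 0,0,0.002,-0.0015,0,0,0, 0,0,0.003,-0.0015,0,0,0, 0,0,0.0038,-0.0015,0,0,0, 0,0,0.0038,-0.0015,0,0,0]'
python3 -m jog '[0.5,0,0,0.01,0,0,0, 1,0,0,0.04,0,0,0, 1,-0.015,0.014,0.08,0,0,0, 1,-0.03,0.014,0.11,0,0,0, 1,-0.03,0.014,0.11,0,0,0, 1,-0.03,0.014,0.11,0,0,0, 1,-0.03,0.014,0.11,0,0,0, 1,-0.03,0.014,0.11,0,0,0]'
python3 -c "
from h import *
p='pics/j.png'; console('wrist',p); d=dict(np.load(p+'.npz')); im=d['img']; g=im.mean(2).astype(int)
f=d; S=lambda u,v,z:((ray(f,u,v,z)[:2]-O)*1000).round(1)
pb=proj(f,[.551+.125,.0525,.074]); tip=proj(f,[.551+.155,.0534,.092]); print(pb,tip)
c0=int(tip[0])-10; print(np.arange(c0,c0+20))
for v in list(range(int(pb[1])-4,int(pb[1])+20,3))+list(range(int(tip[1])-16,int(tip[1])+5,2)): print(v,g[v,c0:c0+20])
"
```

```text
time: 28.73
position: [0.6484, 0.0347, 0.093]
orientation: [0.027, -3.126, 0.012]
wrist_force: [-3.2, -0.8, 6.3]
gripper_width: -0.0001
time: 29.4
position: [0.6179, 0.0486, 0.2021]
orientation: [0.026, -3.125, 0.012]
wrist_force: [0.1, 0.4, -1.1]
gripper_width: 0.0853
3.8461538461538463 [205 217] (83, 208, 3)
[320.67753392 254.68465765] [321.02106665 291.69193673]
[311 312 313 314 315 316 317 318 319 320 321 322 323 324 325 326 327 328
 329 330]
250 [154 135 133 128  93  58  51  51  51  52  51  50  51  51  51  51  82 152
 178 181]
253 [160 142 143 142  84  55  54  54  53  54  53  53  53  53  53  53 108 191
 221 224]
256 [159 143 143 143  85  56  54  54  54  55  53  54  54  53  55  53 119 216
 224 223]
259 [180 167 168 147  85  57  54  55  55  57  57  56  54  54  53  54 146 216
 222 222]
262 [223 223 223 161 142 142 125 121 103  64  55  75 185 203 204 198 198 219
 221 220]
265 [224 224 223 160 142 142 142 142  96  59  55  83 184 217 221 222 221 222
 221 221]
268 [222 223 223 161 143 143 143 142 101  62  55 108 188 220 223 223 223 223
 188  87]
271 [166 217 223 223 223 223 222 223 161
[... 303 characters left out ...]
196]
281 [136 138 135 147 121 122 131 136 154 164 191 207 224 227 223 219 229 216
 216 217]
283 [ 91  91  91 142 118 114 130 134 151 159 194 213 225 225 219 219 190 135
 123 133]
285 [104 133 138 143 144 129 118 128 142 153 197 220 226 217 199 217 187 143
 137 136]
287 [139 138 139 138 139 138 128 120 129 155 197 221 221 152 120 111 110 110
 112 112]
289 [141 140 141 140 141 141 140 130 127 151 207 222 161 139 138 137 138 137
 137 137]
291 [140 140 140 140 139 138 140 139 131 165 219 162 138 138 138 136 138 137
 136 137]
293 [139 139 138 138 138 138 138 137 137 137 136 136 136 136 135 134 136 135
 133 134]
295 [134 134 133 133 133 134 132 132 132 133 133 132 132 132 132 131 131 131
 130 129]
```

Numerically the pointer (col 320.6) and cone axis (col 320.4) now agree to about 0.3 mm. Now the collars: I'll re-measure each before grasping.

```bash
cat >> h.py <<'E'
def collars(f,zt=.03):
    W=cloud(f); im=f['img'].astype(int); sat=im.max(2)-im.min(2)
    m=(abs(W[...,2]-zt)<.005)&(sat<40)&(im.max(2)<150)
    m=cv2.morphologyEx(m.astype(np.uint8),cv2.MORPH_CLOSE,np.ones((5,5)))
    k,l,st,ce=cv2.connectedComponentsWithStats(m); out=[]
    for i in range(1,k):
        q=W[(l==i)&(abs(W[...,2]-zt)<.005)]
        if len(q)<60: continue
        c,r=cv2.minEnclosingCircle((q[:,:2]*1000).astype(np.float32))
        if 19<r<30: out.append((np.round(c,1),round(r,1),len(q)))
    return out
E
python3 -m jog '[0.75,0,0.04,0.02,0,0,0, 0.75,0,0.08,0.04,0,0,0, 0.75,-0.03,0.12,0.04,0,0,0, 0.75,-0.05,0.16,0.04,0,0,0, 0.75,-0.07,0.2,0.04,0,0,0, 0.75,-0.09,0.24,0.04,0,0,0, 0.75,-0.1,0.28,0.04,0,0,0, 0.75,-0.1,0.31,0.04,0,0,0]'
python3 -m jog '[0.75,0,0,0,0,0,0, 0.75,0,0,0,0,0,0]'
python3 -c "
from h import *
for n in('wrist','top'):
    f=grab(n)
    for c in collars(f): print(n,c)
"
```

```text
time: 30.12
position: [0.5167, 0.3515, 0.2406]
orientation: [0.026, -3.121, 0.015]
wrist_force: [0.1, 0.3, -0.2]
gripper_width: 0.0637
time: 30.28
position: [0.5146, 0.3551, 0.2385]
orientation: [0.037, -3.118, 0.017]
wrist_force: [-0.0, -0.7, -0.1]
gripper_width: 0.0642
wrist (array([337.4, 436.6]), 27.3, 178)
wrist (array([469.4, 370.6]), 23.7, 929)
wrist (array([540.4, 373.3]), 23.6, 782)
wrist (array([849.5, -49.1]), 20.6, 98)
top (array([ 499.8, -417.2]), 24.4, 108)
top (array([540. , 372.7]), 24.0, 87)
top (array([467.8, 369.6]), 22.8, 98)
```

collar2 has been knocked from (575,389) to (540,373), confirmed by both cameras. I'll grasp it there.

```bash
python3 -m jog '[0.75,0.01,0.01,-0.04,0,-0.022,-0.02, 0.75,0.026,0.018,-0.08,0,-0.022,-0.02, 0.75,0.026,0.018,-0.12,0,-0.022,-0.02, 0.75,0.026,0.018,-0.14,0,-0.022,-0.02, 0.75,0.026,0.018,-0.14,0,-0.022,-0.02, 0.75,0.026,0.018,-0.14,0,-0.022,-0.02]'
python3 -m jog '[0.75,0,0,0,0,0,0, 0.75,0,0,0,0,0,0]'
```

```text
time: 30.88
position: [0.5437, 0.3659, 0.0984]
orientation: [-0.011, -3.141, 0.023]
wrist_force: [0.0, -0.7, 0.8]
gripper_width: 0.0638
time: 31.05
position: [0.5457, 0.3653, 0.1009]
orientation: [0.014, 3.139, -0.02]
wrist_force: [-0.7, 0.0, 0.2]
gripper_width: 0.0641
```

```bash
python3 -m jog '[0.75,-0.005,0.0077,-0.01,0,0,0, 0.75,-0.005,0.0077,-0.03,0,0,0, 0.75,-0.005,0.0077,-0.055,0,0,0, 0.75,-0.005,0.0077,-0.075,0,0,0, 0.75,-0.005,0.0077,-0.08,0,0,0, 0.75,-0.005,0.0077,-0.08,0,0,0]'
python3 -m jog '[0.4,0,0,0,0,0,0, 0.4,0,0,0,0,0,0, 0.4,0,0,0,0,0,0, 0.4,0,0,0,0,0,0, 0.4,0,0,0,0,0,0]' 60
```

```text
time: 31.55
position: [0.5397, 0.3732, 0.02]
orientation: [0.013, 3.141, -0.021]
wrist_force: [-1.1, -0.0, -0.1]
gripper_width: 0.0641
time: 31.97
position: [0.5408, 0.374, 0.0219]
orientation: [0.013, 3.138, -0.018]
wrist_force: [0.7, 0.3, 6.5]
gripper_width: 0.0461
```

```bash
python3 -m jog '[0.4,0,0,0.04,0,0,0, 0.4,0,0,0.08,0,0,0, 0.4,0,0,0.12,0,0,0, 0.4,0,-0.03,0.14,0,0,0, 0.4,0.01,-0.07,0.14,0,0,0, 0.4,0.02,-0.11,0.14,0,0,0, 0.4,0.02,-0.15,0.14,0,0,0, 0.4,0.02,-0.19,0.14,0,0,0]'
python3 -m jog '[0.4,0.003,-0.04,0,0,0,0, 0.4,0.006,-0.08,0,0,0,0, 0.4,0.009,-0.12,0,0,0,0, 0.4,0.009,-0.15,0,0,0,0, 0.4,0.009,-0.15,-0.03,0,0,0, 0.4,0.009,-0.15,-0.06,0,0,0, 0.4,0.009,-0.15,-0.06,0,0,0]'
python3 -m jog '[0.4,0,0,0,0,0,0, 0.4,0,0,0,0,0,0]'
```

```text
time: 32.63
position: [0.5607, 0.1819, 0.1621]
orientation: [0.014, 3.137, -0.018]
wrist_force: [1.1, -0.3, -2.8]
gripper_width: 0.0461
time: 33.22
position: [0.5655, 0.0311, 0.0975]
orientation: [-0.016, -3.135, 0.02]
wrist_force: [-0.7, 0.3, -1.8]
gripper_width: 0.0461
time: 33.38
position: [0.5651, 0.0314, 0.0977]
orientation: [-0.015, -3.134, 0.02]
wrist_force: [-0.2, 0.7, -1.8]
gripper_width: 0.0463
```

```bash
python3 -m jog '[0.4,0.004,0.002,-0.01,0,0,0, 0.4,0.004,0.002,-0.018,0,0,0, 0.4,0.004,0.002,-0.022,0,0,0, 0.4,0.004,0.002,-0.024,0,0,0, 0.4,0.004,0.002,-0.026,0,0,0, 0.4,0.004,0.002,-0.027,0,0,0, 0.4,0.004,0.002,-0.027,0,0,0]'
```

```text
time: 33.97
position: [0.5688, 0.0336, 0.0719]
orientation: [-0.015, -3.133, 0.019]
wrist_force: [-4.5, 0.5, 7.6]
gripper_width: 0.0461
```

```bash
python3 -m jog '[0.6,0,0,0.001,0,0,0, 0.75,0,0,0.001,0,0,0, 0.75,0,0,0.001,0,0,0, 0.75,0,0,0.04,0,0,0, 0.75,0,0,0.08,0,0,0, 0.75,-0.01,0.04,0.12,0,0,0, 0.75,-0.03,0.08,0.14,0,0,0, 0.75,-0.05,0.12,0.14,0,0,0]'
python3 -m jog '[0.75,-0.02,0.04,0,0,0,0, 0.75,-0.04,0.08,0,0,0,0, 0.75,-0.06,0.12,0,0,0,0, 0.75,-0.07,0.16,0,0,0,0, 0.75,-0.07,0.2,0,0,0,0, 0.75,-0.07,0.2,0,0,0,0, 0.75,-0.07,0.2,0,0,0,0]'
python3 -m jog '[0.75,0,0,0,0,0,0, 0.75,0,0,0,0,0,0]'
python3 -c "
from h import *
for n in('wrist','top'):
    f=grab(n)
    for c in collars(f): print(n,c)
    for c in collars(f,.08): print(n,'plat',c)
"
```

```text
time: 34.63
position: [0.5314, 0.1327, 0.2121]
orientation: [-0.022, -3.141, 0.016]
wrist_force: [-0.0, 2.1, -1.2]
gripper_width: 0.0637
time: 35.22
position: [0.4602, 0.3366, 0.2118]
orientation: [-0.012, -3.141, 0.014]
wrist_force: [0.3, -1.4, 0.4]
gripper_width: 0.0639
time: 35.38
position: [0.4605, 0.3354, 0.2116]
orientation: [-0.014, -3.141, 0.015]
wrist_force: [0.0, 0.2, -0.5]
gripper_width: 0.0639
wrist (array([469.1, 370.8]), 23.6, 970)
wrist (array([771.7, 535. ]), 21.6, 91)
wrist plat (array([569.7,  34.1]), 24.7, 1124)
top (array([ 500.2, -417.8]), 23.9, 112)
top (array([468.5, 370.1]), 23.3, 79)
top plat (array([568. ,  33.5]), 23.9, 115)
```

```bash
python3 -m jog '[0.75,0.0086,0.035,-0.03,0,0,0, 0.75,0.0086,0.035,-0.07,0,0,0, 0.75,0.0086,0.035,-0.10,0,0,0, 0.75,0.0086,0.035,-0.12,0,0,0, 0.75,0.0086,0.035,-0.12,0,0,0, 0.75,0.0086,0.035,-0.12,0,0,0]'
python3 -m jog '[0.75,0,0,0,0,0,0, 0.75,0,0,0,0,0,0]'
```

```text
time: 35.98
position: [0.4697, 0.3683, 0.0914]
orientation: [-0.019, -3.14, 0.018]
wrist_force: [-0.5, 1.2, 0.8]
gripper_width: 0.0639
time: 36.15
position: [0.4713, 0.3683, 0.0935]
orientation: [0.021, 3.14, -0.014]
wrist_force: [-0.0, -0.5, 0.4]
gripper_width: 0.0644
```

```bash
python3 -m jog '[0.75,-0.002,0.0023,-0.03,0,0,0, 0.75,-0.002,0.0023,-0.055,0,0,0, 0.75,-0.002,0.0023,-0.07,0,0,0, 0.75,-0.002,0.0023,-0.0725,0,0,0, 0.75,-0.002,0.0023,-0.0725,0,0,0]'
python3 -m jog '[0.4,0,0,0,0,0,0, 0.4,0,0,0,0,0,0, 0.4,0,0,0,0,0,0, 0.4,0,0,0,0,0,0, 0.4,0,0,0,0,0,0]' 60
python3 -m jog '[0.4,0,0,0.04,0,0,0, 0.4,0,0,0.08,0,0,0, 0.4,0,0,0.12,0,0,0, 0.4,0,-0.03,0.14,0,0,0, 0.4,0.01,-0.07,0.14,0,0,0, 0.4,0.02,-0.11,0.14,0,0,0, 0.4,0.02,-0.15,0.14,0,0,0, 0.4,0.02,-0.19,0.14,0,0,0]'
python3 -m jog '[0.4,0,0,0,0,0,0, 0.4,0,0,0,0,0,0]'
```

```text
time: 36.57
position: [0.4696, 0.3707, 0.0215]
orientation: [0.022, 3.14, -0.014]
wrist_force: [-0.2, 0.5, 0.4]
gripper_width: 0.0639
time: 36.98
position: [0.471, 0.3714, 0.0239]
orientation: [0.022, 3.137, -0.01]
wrist_force: [-0.9, -1.3, 7.2]
gripper_width: 0.0458
time: 37.65
position: [0.4916, 0.1796, 0.1653]
orientation: [0.023, 3.134, -0.008]
wrist_force: [0.3, -0.3, -1.5]
gripper_width: 0.0457
time: 37.82
position: [0.4921, 0.1763, 0.1665]
orientation: [0.033, 3.132, -0.007]
wrist_force: [-0.6, 0.3, -1.7]
gripper_width: 0.0456
```

```bash
python3 -m jog '[0.4,-0.001,-0.04,0,0,0,0, 0.4,-0.002,-0.0815,0,0,0,0, 0.4,-0.002,-0.0815,-0.03,0,0,0, 0.4,-0.002,-0.0815,-0.06,0,0,0, 0.4,-0.002,-0.0815,-0.066,0,0,0, 0.4,-0.002,-0.0815,-0.066,0,0,0]'
python3 -m jog '[0.4,0,0,0,0,0,0, 0.4,0,0,0,0,0,0]'
```

```text
time: 38.32
position: [0.4889, 0.096, 0.0992]
orientation: [0.029, 3.136, -0.008]
wrist_force: [-0.2, 0.4, -1.7]
gripper_width: 0.0452
time: 38.48
position: [0.4899, 0.0977, 0.1004]
orientation: [0.026, 3.134, -0.006]
wrist_force: [0.6, -0.3, -1.0]
gripper_width: 0.0458
```

```bash
python3 -m jog '[0.4,0,-0.003,-0.01,0,0,0, 0.4,0,-0.003,-0.018,0,0,0, 0.4,0,-0.003,-0.022,0,0,0, 0.4,0,-0.003,-0.024,0,0,0, 0.4,0,-0.003,-0.026,0,0,0, 0.4,0,-0.003,-0.027,0,0,0, 0.4,0,-0.003,-0.027,0,0,0]'
```

```text
time: 39.07
position: [0.4898, 0.0946, 0.074]
orientation: [0.026, 3.135, -0.006]
wrist_force: [-2.8, -0.2, 3.9]
gripper_width: 0.0461
```

```bash
python3 -m jog '[0.6,0,0,0.001,0,0,0, 0.75,0,0,0.001,0,0,0, 0.75,0,0,0.001,0,0,0, 0.75,0,0,0.04,0,0,0, 0.75,0,0,0.08,0,0,0, 0.75,0,-0.03,0.12,0,0,0, 0.75,0,-0.07,0.14,0,0,0, 0.75,0,-0.11,0.14,0,0,0]'
python3 -m jog '[0.75,0,-0.04,0,0,0,0, 0.75,0,-0.08,0,0,0,0, 0.75,0,-0.12,0,0,0,0, 0.75,0,-0.16,0,0,0,0, 0.75,0,-0.2,0,0,0,0, 0.75,0,-0.24,0,0,0,0, 0.75,0,-0.28,0,0,0,0, 0.75,0,-0.32,0,0,0,0]'
python3 -m jog '[0.75,-0.01,-0.04,0,0,0,0, 0.75,-0.01,-0.08,0,0,0,0, 0.75,-0.01,-0.08,0,0,0,0, 0.75,-0.01,-0.08,0,0,0,0]'
python3 -m jog '[0.75,0,0,0,0,0,0]'
python3 -c "
from h import *
for n in('wrist','top'):
    f=grab(n)
    for c in collars(f): print(n,c)
    for c in collars(f,.08): print(n,'plat',c)
"
```

```text
time: 39.73
position: [0.4925, -0.0069, 0.2175]
orientation: [0.018, 3.126, -0.002]
wrist_force: [1.4, -0.6, -0.4]
gripper_width: 0.064
time: 40.4
position: [0.4923, -0.3288, 0.2175]
orientation: [0.018, 3.126, -0.002]
wrist_force: [1.1, -0.3, -0.3]
gripper_width: 0.064
time: 40.73
position: [0.4806, -0.4119, 0.2172]
orientation: [0.027, 3.127, -0.004]
wrist_force: [0.1, 0.4, -0.1]
gripper_width: 0.0639
time: 40.82
position: [0.4812, -0.4109, 0.2167]
orientation: [0.025, 3.127, -0.002]
wrist_force: [0.4, 1.3, -0.0]
gripper_width: 0.0637
wrist (array([ 344.9, -404.4]), 20.8, 189)
wrist (array([ 501. , -419.2]), 23.5, 897)
wrist (array([ 629.2, -359.5]), 22.0, 163)
wrist plat (array([ 721.1, -259.4]), 22.4, 200)
top (array([ 500.1, -417.3]), 24.2, 87)
top plat (array([568.1,  34. ]), 23.9, 119)
top plat (array([487.4,  95. ]), 23.5, 127)
```

collar3 is the dark grey ring at (501,−419). It failed the green saturation test, and the green rings sit at y≈−513 and −525. I'll grasp it.

```bash
python3 -m jog '[0.75,0.02,-0.008,-0.03,0,0,0, 0.75,0.02,-0.008,-0.07,0,0,0, 0.75,0.02,-0.008,-0.10,0,0,0, 0.75,0.02,-0.008,-0.125,0,0,0, 0.75,0.02,-0.008,-0.125,0,0,0, 0.75,0.02,-0.008,-0.125,0,0,0]'
python3 -m jog '[0.75,0,0,0,0,0,0, 0.75,0,0,0,0,0,0]'
```

```text
time: 41.42
position: [0.5013, -0.4168, 0.0912]
orientation: [0.021, 3.129, -0.0]
wrist_force: [0.0, -0.7, 1.6]
gripper_width: 0.0638
time: 41.58
position: [0.5027, -0.4171, 0.0936]
orientation: [0.019, 3.125, -0.003]
wrist_force: [1.1, 0.1, 0.1]
gripper_width: 0.0641
```

```bash
python3 -m jog '[0.75,-0.002,-0.0015,-0.03,0,0,0, 0.75,-0.002,-0.0015,-0.055,0,0,0, 0.75,-0.002,-0.0015,-0.07,0,0,0, 0.75,-0.002,-0.0015,-0.0725,0,0,0, 0.75,-0.002,-0.0015,-0.0725,0,0,0]'
python3 -m jog '[0.4,0,0,0,0,0,0, 0.4,0,0,0,0,0,0, 0.4,0,0,0,0,0,0, 0.4,0,0,0,0,0,0, 0.4,0,0,0,0,0,0]' 60
python3 -m jog '[0.4,0,0,0.04,0,0,0, 0.4,0,0,0.08,0,0,0, 0.4,0,0,0.12,0,0,0, 0.4,0,0.03,0.14,0,0,0, 0.4,0,0.07,0.14,0,0,0, 0.4,-0.01,0.11,0.14,0,0,0, 0.4,-0.01,0.15,0.14,0,0,0, 0.4,-0.01,0.19,0.14,0,0,0]'
python3 -m jog '[0.4,0,0.04,0,0,0,0, 0.4,0,0.08,0,0,0,0, 0.4,0,0.12,0,0,0,0, 0.4,0,0.16,0,0,0,0, 0.4,0,0.19,0,0,0,0, 0.4,0,0.19,0,0,0,0, 0.4,0,0.19,0,0,0,0]'
python3 -m jog '[0.4,0,0,0,0,0,0, 0.4,0,0,0,0,0,0]'
```

```text
time: 42.0
position: [0.5009, -0.4185, 0.0212]
orientation: [0.019, 3.126, -0.003]
wrist_force: [-0.4, 0.1, 0.1]
gripper_width: 0.0641
time: 42.42
position: [0.5019, -0.4194, 0.0234]
orientation: [0.019, 3.123, -0.005]
wrist_force: [-0.2, 1.4, 6.4]
gripper_width: 0.0467
time: 43.08
position: [0.491, -0.2279, 0.164]
orientation: [0.021, 3.122, -0.005]
wrist_force: [1.6, 1.0, -1.6]
gripper_width: 0.0466
time: 43.67
position: [0.491, -0.0357, 0.1643]
orientation: [0.014, 3.121, -0.004]
wrist_force: [0.1, -1.1, -1.5]
gripper_width: 0.0463
time: 43.83
position: [0.491, -0.0369, 0.1646]
orientation: [0.017, 3.12, -0.004]
wrist_force: [0.3, -0.0, -3.1]
gripper_width: 0.0466
```

```bash
python3 -m jog '[0.4,-0.001,0.01,-0.03,0,0,0, 0.4,-0.001,0.01,-0.06,0,0,0, 0.4,-0.001,0.01,-0.066,0,0,0, 0.4,-0.001,0.01,-0.066,0,0,0, 0.4,-0.001,0.01,-0.066,0,0,0]'
python3 -m jog '[0.4,0,0,-0.01,0,0,0, 0.4,0,0,-0.018,0,0,0, 0.4,0,0,-0.022,0,0,0, 0.4,0,0,-0.024,0,0,0, 0.4,0,0,-0.0255,0,0,0, 0.4,0,0,-0.0255,0,0,0]'
```

```text
time: 44.25
position: [0.4905, -0.0283, 0.0992]
orientation: [0.02, 3.12, -0.005]
wrist_force: [0.4, 0.1, -2.0]
gripper_width: 0.0467
time: 44.75
position: [0.4906, -0.0283, 0.0736]
orientation: [0.02, 3.12, -0.005]
wrist_force: [0.1, 1.2, -1.9]
gripper_width: 0.0466
```

Not yet in contact (still −2 N), so I'll lower a little more before releasing.

```bash
python3 -m jog '[0.4,0,0,-0.001,0,0,0, 0.4,0,0,-0.002,0,0,0, 0.4,0,0,-0.002,0,0,0]'
python3 -m jog '[0.4,0,0,0,0,0,0, 0.6,0,0,0,0,0,0, 0.75,0,0,0,0,0,0, 0.75,0,0,0,0,0,0, 0.75,0,0,0.04,0,0,0, 0.75,0,0,0.08,0,0,0, 1,-0.02,-0.02,0.12,0,0,0, 1,-0.02,-0.04,0.16,0,0,0]'
python3 -m jog '[1,-0.01,-0.04,0.04,0,0,0, 1,-0.01,-0.06,0.08,0,0,0, 1,-0.01,-0.06,0.12,0,0,0, 1,-0.01,-0.06,0.12,0,0,0, 1,-0.01,-0.06,0.12,0,0,0]'
python3 -c "
from h import *
for n in('wrist','top'):
    f=grab(n); print(rib(f))
    if n=='wrist': a=f['img']
    else: b=cv2.resize(f['img'][130:290,150:490],(640,301),interpolation=2)
    for c in collars(f): print(n,c)
    for c in collars(f,.08): print(n,'plat',c)
cv2.imwrite('pics/k.png',np.vstack([a[:290],b])[:,:,::-1])
"
```

```text
time: 45.0
position: [0.4908, -0.0283, 0.0733]
orientation: [0.021, 3.12, -0.003]
wrist_force: [-5.2, 0.3, 15.3]
gripper_width: 0.0466
time: 45.67
position: [0.4691, -0.0635, 0.2252]
orientation: [0.017, 3.123, -0.003]
wrist_force: [0.4, -0.8, -0.8]
gripper_width: 0.0848
time: 46.08
position: [0.4609, -0.1254, 0.3495]
orientation: [0.02, 3.114, -0.003]
wrist_force: [-0.1, -0.4, 0.3]
gripper_width: 0.0855
(((491.15203857421875, -273.1903991699219), (73.05205535888672, 23.383472442626953), 13.38668155670166), 837)
wrist (array([ 705.9, -243.7]), 22.6, 69)
wrist (array([908.1, 535.7]), 19.8, 70)
wrist plat (array([488.2,  93.6]), 24.1, 648)
wrist plat (array([491.4, -29. ]), 23.9, 610)
wrist plat (array([568.8,  32.8]), 24.0, 532)
wrist plat (array([ 705.4, -243.8]), 22.2, 85)
(((466.9687805175781, -284.38446044921875), (12.532196044921875, 29.38636589050293), 76.4619369506836), 30)
top plat (array([567.6,  33.9]), 23.7, 122)
top plat (array([489.7, -27.4]), 24.0, 120)
top plat (array([487.2,  95.2]), 23.7, 122)
```

View pics/k.png

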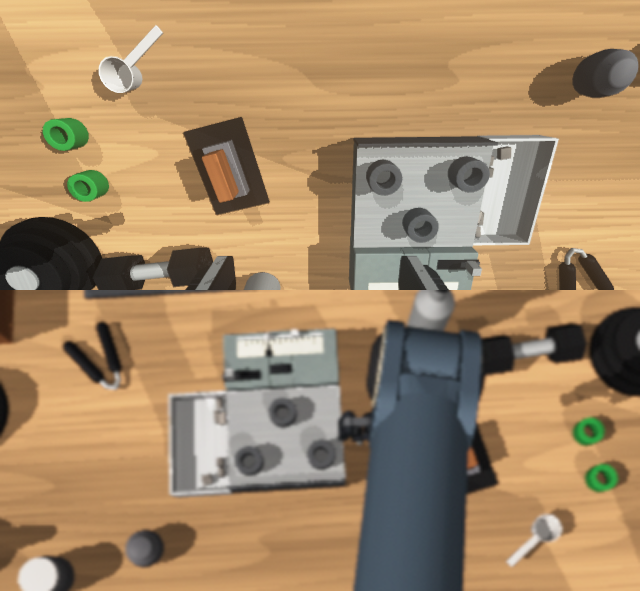

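The three collars lie flat on the clean platform at (383,177), (470,173) and (420,225). The block is on its mat and nothing else has moved. Handing in.

```bash
python3 -c "
from workcell import manip
print(manip.finish_job())"
```

```text
the job is handed in; nothing more can be done
None
```

I did all the steps in the order asked and handed the job in at about 46 s on the robot clock.

- **Lock:** pushed hard against its stop to locked (about 14 N) before sweeping. After the sweep I pushed it to the opposite stop, unlocked (about 10 N). The pictures show the knob at the correct end each time.
- **Sweep:** two passes with the scraper block, and the last view shows the platform clean. The chips overlap against the platform wall in the tray, so I could not count all six there. None is visible anywhere else. One automatic check for leftover chips was useless, because the fingers were counted in it; I relied on the pictures and an earlier check of the tray half that found nothing.
- **Scraper block:** upright on its mat at (491, −273) mm. I measured the mat centre at (491, −274) mm.
- **Tare pointer:** level with the pointed clip to within about 0.3 mm, by measuring pixels. I did not measure it again after placing the collars.
- **Collars:** all three dark ones lie flat and apart on the platform, at (569, 33), (488, 94) and (491, −29) mm, at least 17 mm inside its edges. collar2 had been knocked aside during the run, so I measured it again before gripping it. Both green look-alikes and the other gym things were left alone.

The highest wrist force I saw was about 15 N. The one disagreement is the top camera's last reading of the scraper block, which was off because the arm partly hid the block; the wrist camera saw it clearly.

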